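Weigh the fallen solder tube and stow both tubes in the stock crate

TASK

Stand the fallen orange solder tube upright on the plate of the bench scale and let go of it for a second so that it is weighed. Then stow it upright in the crate cell with the orange liner, and the green tube upright in the cell with the green liner, lowering them in rather than dropping them. Leave the jars, the tin and the blue board holder where they are.

Things in the scene. Friction and masses are not known exactly. Their poses are not given: they have to be found in the camera images.
- orange_tube: Orange closed rigid tube with a white band, 125 mm long, 38 mm diameter, 0.11 to 0.22 kg, centre of mass near mid-length; starts lying. Its lowest 22 mm is a black hexagonal foot (38 mm across flats, 44 across corners) that keeps it from rolling; the rest is round. Origin: centre of the foot's flat end face, on the axis. Own +x runs along the tube from foot to top (up when it stands).
- green_tube: Green tube of exactly the same shape, size and mass range as the orange one; it starts standing upright on the bench. Origin: centre of the foot's underside. Its own +z axis runs along the tube from the foot to the top.
- scale: White low bench scale, fixed. Origin on the bench under the centre of its round steel plate (108 mm diameter); the plate's flat top is 22 mm above the bench and does not move. The white housing under it, 14 mm high, is 116 mm wide and reaches 90 mm along own -x (towards the robot) and 60 mm along +x.
- crate: Open grey crate fixed to the bench, 220 (own x) by 148 (own y) by 60 mm high; walls, dividers and floor 4 mm, dividers full height. Six cells 68 mm square, centres at own x -72, 0, +72 and own y -36, +36 mm. Origin: centre of underside, z up. Three cells hold a jar or tin, three are empty with a liner disc on the floor; which is where varies.
- orange_liner: Orange disc, 62 mm diameter, 3 mm thick, fixed on the floor of one crate cell at its centre: the orange tube's place. Origin: centre of its underside (4 mm above the bench), so a tube standing on it has its foot 7 mm above the bench.
- green_liner: Green disc, same size and origin, in another cell: the green tube's place.
- grey_liner: Dark grey disc, same size and origin, in another cell, which stays empty.
- jar_a: White jar with yellow lid, 46 mm diameter, 50 mm high, loose in a crate cell; to be left there. Origin: centre of its underside.
- jar_b: White jar with blue lid, 50 mm diameter, 44 mm high, loose in a crate cell; to be left there. Origin: centre of its underside.
- tin: Bare metal tin, 46 mm diameter, 40 mm high, loose in a crate cell; to be left there. Origin: centre of its underside.
- board_holder: Blue board holder with a black circuit board, loose on the bench, 85 by 125 mm, 20 mm high; to be left alone. Origin: centre of its underside.
Mind the look-alikes: they are no part of the job. What is meant by the orange_tube is not yellow, and is the smaller of those in its own colour. Several things look just like the green_tube: the one meant starts nearest to the robot's base.

How it is judged:
By the outcome, as a careful person would: the job done as asked, in the order asked, and still so for the second after the job is handed in, with the robot touching nothing.
It also fails if it takes over 72 s, if anything falls off the work surface, if the arm or the gripper's body presses on something with over 40 N, if the wrist force passes 120 N, or if a joint passes its speed limit or range.

ROBOT

A 6-joint arm with a two-finger parallel gripper is mounted at the origin on the work surface. World frame = base frame: x ahead of the robot, y to its left, z up, the work surface at z = 0. Lengths are in m, angles in rad, forces in N, time in s.
With the tool pointing down it reaches from about 0.3 to 0.775 m from the base axis. Payload 14.6 kg.
Tool frame: the origin (TCP) lies midway between the tips of the shut fingers; the grasp point (between the pads) lies 19 mm behind it (tcp_to_grasp is the distance from the TCP to the grasp point, in m); z points along the fingers, y is the line along which they close (so a half turn about z gives the same grasp; the last joint's range is limited). The gripper opens to 94 mm and grips with 3 to 60 N. Pads are 16 mm wide; open, the fingers measure 119 mm over their backs; the gripper's body (75 mm by 177 mm) begins 78 mm behind the grasp point.
Start: joints at [1.089, 0.3, 1.521, -0, 1.321, -0.067], TCP at [0.222, 0.503, 0.205] pointing down, gripper open.
Joint ranges: [-3.03, 3.03], [-0.79, 2.21], [0.23, 2.52], [-1.04, 4.18], [0, 3.07], [-2.55, 2.55]. Speed limits (rad/s): [2.22, 2.22, 2.57, 3.14, 3.14, 3.14].

INTERFACE

Orientations are given as [roll, pitch, yaw] about the fixed x, y, z axes, in that order (R = Rz(yaw) Ry(pitch) Rx(roll)).
In Python, from station import * gives the robot as it stands.
- The arm moves only by the tool send_rows, never from a script. Its argument "motion" is a list of rows, each a list of 3 entries, a list of its own where there are three numbers: the shift along the tool's x, y, z in units of 0.03 m (1.0 is 0.03 m), then the turn, a rotation vector about the tool's x, y, z in units of 0.12 rad (1.0 is 0.12 rad), then the opening, from -1 (shut) to 1 (fully open). In form: [[[x, y, z], [rx, ry, rz], grip], ...]. A call has 1 to 12 rows; each row shifts and turns the commanded pose from where the row before left it, along the tool's axes as they then stand; what a row does not reach is not made up. A row lasts 1/10 s, in which the tool goes at most 50 mm and 8.59 degrees, less where a joint would pass 70% of its speed; a pose out of reach is approached as far as the arm can. A call with a number of a shift or a turn outside -1 to 1 is refused whole. A call with a gripper value outside its range is refused whole. The fingers move at their own pace and stop on an object; "squeeze" is the grip in N (left out, the last holds). Time passes only in rows, so rows that do not move let the fingers close. It gives the time, the measured TCP pose, the force, the opening and the grip force at its end, in the units of the state.
- get_obs(): the state, without advancing time (a new reading comes with each control period).
- camera(name): name is "scene" or "top" or "wrist"; returns a dict with "pixels" (384x512x3 uint8, red, green, blue), "depth" (384x512 float32, m along the optical axis (not along the pixel's ray), 0 where there is no reading), "fx", "fy", "cx", "cy" (pixels), "dist" ([k1, k2, p1, p2, k3] as OpenCV has them; the pictures are not rectified), "rvec" (rotation vector, rad) and "tvec" (3), from world to camera coordinates, as OpenCV has them. Camera axes: x right, y down, z forward; pixel columns grow to the right and rows downward; lengths in m; the calibration is good to about 2 mm. A picture is of the moment at which its call begins.
- hand_in(): hands the job in; it is judged then, once.
The state is a dict: "time_s": time; "qpos": joint angles; "joint_vel": joint speeds; "tau": joint torques, N m; "ee_pos": TCP position; "eef_rot": TCP orientation; "force": force on the tool from outside, world axes, zero at the start; "moment": the same for the moment, N m; "grip_width": finger opening in m; "grip_force": force on a finger pad.
Only numpy, scipy, OpenCV 4.12 (cv2) and the standard library are available. Lean on these libraries where they do the work, as an engineer would, in place of code of your own. Each camera call takes 0.05 s, during which the arm holds its last target. There are 200 camera calls.

## Working session

There is one attempt and no reset: what is moved stays moved. The work goes in short steps, Python scripts to look and compute and a tool call to move; the robot and the scene stay as the last step left them, time stands still between calls to the robot, and variables do not carry over. Pictures are saved under pics/ and viewed, at most 10 in all, crops included, and the job is handed in when it is done.

Besides the shell and the picture viewer there is one more tool, called after "Call:" as name(argument=value, ...), one argument or row to a line, values as JSON. send_rows: Moves the arm, as the interface text tells. Its arguments: {"type":"object","properties":{"motion":{"type":"array"},"squeeze":{"type":"number"}},"required":["motion"]}

```bash
mkdir -p pics; python3 - <<'E'
from station import *
import cv2,numpy as np,pickle
o=get_obs();print(o)
d={}
for n in("scene","top"):
    c=camera(n);d[n]=c
    cv2.imwrite(f"pics/{n}0.png",cv2.cvtColor(c["pixels"],cv2.COLOR_RGB2BGR))
    R=cv2.Rodrigues(np.array(c["rvec"],float))[0];print(n,c["fx"],c["dist"],-R.T@np.array(c["tvec"]).ravel(),R[2])
pickle.dump(d,open("c0.pkl","wb"))
E
```

```text
{'time_s': 0.0, 'qpos': array([ 1.08939696e+00,  3.00458979e-01,  1.52160169e+00, -3.15031713e-06,
        1.32070225e+00, -6.65993955e-02]), 'joint_vel': array([-0.00058842, -0.00063258, -0.00086024, -0.00075702, -0.00197882,
        0.00160346]), 'tau': array([ 1.91953179e-03, -5.31814027e+01, -3.52734232e+01,  7.09295855e-02,
        2.43754615e-02, -9.26822872e-05]), 'ee_pos': array([0.22153055, 0.50311505, 0.20488426]), 'eef_rot': array([-3.14042478e+00, -7.48369612e-05,  2.72679342e+00]), 'force': array([0.0009669 , 0.1403925 , 0.47195331]), 'moment': array([ 0.01282283, -0.0058285 ,  0.07481259]), 'grip_force': 0.0, 'grip_width': 0.09413394555722572}
scene 474.6240193618142 [-0.07378341  0.          0.          0.          0.        ] [1.31418834 0.69431193 1.26759637] [-0.43843575 -0.54407848 -0.71536893]
top 482.27152641314603 [-0.16052884  0.          0.          0.          0.        ] [ 0.33209429 -0.22716568  1.51444141] [ 0.16390986 -0.0131986  -0.98638702]
```

View pics/top0.png

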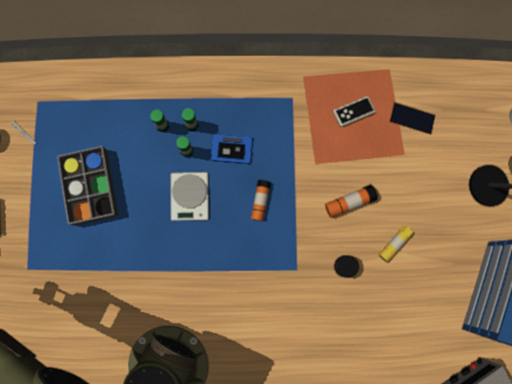

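View pics/scene0.png

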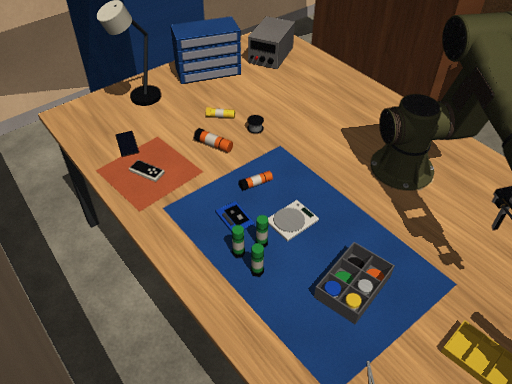

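The top view shows the crate at (88,185): orange liner (83,210), green liner (101,185), dark liner (103,205). The scale plate is at (189,191), the small orange tube at (261,200) with its black foot at (263,184), and the nearest green tube at (184,146). In the scene view the small orange tube is at (256,180), the target green one at (262,230), and the crate at (353,280).

```bash
cat > h.py <<'E'
import cv2,numpy as np,pickle
def ray(c,uv):
    K=np.array([[c["fx"],0,c["cx"]],[0,c["fy"],c["cy"]],[0,0,1.]])
    p=cv2.undistortPoints(np.array(uv,float).reshape(-1,1,2),K,np.array(c["dist"],float)).reshape(-1,2)
    R=cv2.Rodrigues(np.array(c["rvec"],float))[0]
    o=-R.T@np.array(c["tvec"],float).ravel()
    return o,np.c_[p,np.ones(len(p))]@R
def plane(c,uv,z):
    o,d=ray(c,uv);return o+d*((z-o[2])/d[:,2])[:,None]
def tri(c1,u1,c2,u2):
    o1,d1=ray(c1,u1);o2,d2=ray(c2,u2);a,b=d1[0]/np.linalg.norm(d1[0]),d2[0]/np.linalg.norm(d2[0])
    s=np.linalg.lstsq(np.c_[a,-b],o2-o1,rcond=None)[0]
    p,q=o1+s[0]*a,o2+s[1]*b;return (p+q)/2,np.linalg.norm(p-q)
def blobs(c,lo,hi,amin=20,win=None):
    h=cv2.cvtColor(c["pixels"],cv2.COLOR_RGB2HSV)
    m=cv2.inRange(h,np.array(lo),np.array(hi))
    if win:
        w=np.zeros_like(m);w[win[1]:win[3],win[0]:win[2]]=255;m&=w
    n,l,s,ce=cv2.connectedComponentsWithStats(m)
    return [(int(s[i,4]),ce[i],s[i,:4],l==i) for i in range(1,n) if s[i,4]>=amin]
E
python3 - <<'E'
from h import *
np.set_printoptions(precision=4,suppress=True)
d=pickle.load(open("c0.pkl","rb"))
C=dict(orange=((5,150,100),(16,255,255)),green=((45,100,40),(80,255,255)),yellow=((22,150,120),(34,255,255)))
W=dict(top=(30,95,300,272),scene=(160,150,460,384))
for n in d:
    for k,(a,b) in C.items():
        for A,ce,bb,m in blobs(d[n],a,b,15,W[n]): 
            print(n,k,A,ce,bb,plane(d[n],[ce],0.02)[0][:2])
    h=cv2.cvtColor(d[n]["pixels"],cv2.COLOR_RGB2HSV)
    pts=dict(top=[(15,120),(263,184),(262,199),(190,188),(180,212),(83,211),(103,205),(60,190),(230,230)],scene=[(288,219),(257,180),(242,186),(330,290),(345,250)])[n]
    for p in pts: print(p,h[p[1],p[0]])
for n,win in dict(top=(50,140,125,230),scene=(305,235,405,330)).items():
    c=d[n]["pixels"][win[1]:win[3],win[0]:win[2]]
    cv2.imwrite(f"pics/{n}crate.png",cv2.cvtColor(cv2.resize(c,None,fx=5,fy=5,interpolation=cv2.INTER_NEAREST),cv2.COLOR_RGB2BGR))
E
```

```text
scene orange 1236 [175.3277 170.9976] [160 150  43  49] [ 0.7184 -0.5175]
scene orange 100 [265.88 176.  ] [259 171  14  12] [ 0.4638 -0.2817]
scene orange 45 [249.2667 181.7111] [246 178   7   9] [ 0.5323 -0.2964]
scene orange 87 [373.7126 272.1494] [366 268  15  10] [0.4748 0.2672]
scene green 175 [262.0171 223.3543] [257 215  11  18] [ 0.624  -0.1093]
scene green 181 [237.7514 233.547 ] [232 225  12  18] [ 0.7168 -0.1252]
scene green 233 [258.0687 250.4764] [252 239  15  23] [ 0.7078 -0.0274]
scene green 37 [238.4324 251.1892] [233 248  11   6] [ 0.76   -0.0649]
scene green 36 [257.3611 269.9444] [252 267  11   6] [0.7578 0.0308]
scene green 138 [344.3623 276.1812] [335 271  18  13] [0.5589 0.2193]
scene yellow 176 [353.2102 299.733 ] [346 293  15  15] [0.5995 0.2956]
scene yellow 278 [454.0036 344.1223] [444 327  16  33] [0.4814 0.5791]
(288, 219) [ 18  19 132]
(257, 180) [ 17  40 209]
(242, 186) [120  23  11]
(330, 290) [110 213 157]
(345, 250) [110 150  51]
top orange 63 [261.9365 189.127 ] [257 186  11   8] [ 0.5424 -0.2936]
top orange 192 [ 82.25   210.6927] [ 75 202  15  18] [0.4776 0.2739]
top orange 149 [257.5638 211.9396] [252 204  13  16] [ 0.4709 -0.279 ]
top green 130 [187.9538 114.4615] [182 108  13  13] [ 0.7871 -0.0589]
top green 128 [156.5    115.8359] [151 110  12  13] [0.7838 0.0431]
top green 131 [182.3511 142.687 ] [176 137  14  13] [ 0.6937 -0.0423]
top green 224 [ 99.4821 184.0312] [ 92 175  16  18] [0.5624 0.2209]
top yellow 163 [ 70.6994 164.9509] [ 64 158  14  15] [0.625 0.319]
(15, 120) [ 16 131 162]
(263, 184) [114  44  29]
(262, 199) [ 20  42 172]
(190, 188) [ 23  23 144]
(180, 212) [ 42  24 160]
(83, 211) [ 14 180 196]
(103, 205) [ 6 44 29]
(60, 190) [106 168 126]
(230, 230) [106 161 119]
```

```bash
python3 - <<'E'
from h import *
np.set_printoptions(precision=4,suppress=True)
d=pickle.load(open("c0.pkl","rb"));T,S=d["top"],d["scene"]
def sil(c,w):
    h=cv2.cvtColor(c["pixels"],cv2.COLOR_RGB2HSV)
    mat=((h[...,0]>98)&(h[...,0]<118)&(h[...,1]>120)).astype(np.uint8)  # blue mat
    m=np.zeros_like(mat);m[w[1]:w[3],w[0]:w[2]]=1-mat[w[1]:w[3],w[0]:w[2]]
    n,l,s,ce=cv2.connectedComponentsWithStats(m);i=1+np.argmax(s[1:,4])
    k=max(cv2.findContours((l==i).astype(np.uint8),0,1)[0],key=cv2.contourArea).reshape(-1,2).astype(float)
    return k,ce[i],s[i]
# tube at axis height: rect
for n,c,w in(("top",T,(245,174,278,226)),("scene",S,(234,166,280,196))):
    k,ce,s=sil(c,w);P=plane(c,k,0.019)[:,:2].astype(np.float32)
    r=cv2.minAreaRect(P);b=cv2.boxPoints(r);print("tube",n,s,r,plane(c,[ce],0.019)[0],b.tolist())
# white band and both orange parts triangulated
h=lambda c,w:[b for b in blobs(c,(10,15,140),(30,100,255),15,w)]
bt=max(h(T,(250,180,275,222)),key=lambda b:b[0]);bs=max(h(S,(240,168,276,192)),key=lambda b:b[0])
print("band",tri(T,[bt[1]],S,[bs[1]]))
print("o-far",tri(T,[(261.94,189.13)],S,[(249.27,181.71)]),"o-near",tri(T,[(257.56,211.94)],S,[(265.88,176.0)]))
print("green cap",tri(T,[(182.35,142.69)],S,[(262.02,223.35)]),plane(T,[(182.35,142.69)],0.12),plane(S,[(262.02,215.5)],.125))
print("oliner/gliner",plane(T,[(82.25,210.69),(99.48,184.03)],.007),tri(T,[(99.48,184.03)],S,[(344.36,276.18)]))
k,ce,s=sil(T,(165,165,215,226));print("scale",s,cv2.minAreaRect(plane(T,k,.012)[:,:2].astype(np.float32)))
for n,c,w in(("top",T,(50,140,125,230)),("scene",S,(305,235,402,330))):
    k,ce,s=sil(c,w);hull=cv2.convexHull(k.astype(np.float32))
    r=cv2.minAreaRect(plane(c,k,.06)[:,:2].astype(np.float32));print("crate",n,s,r)
# depth check
def dp(c,u,v):
    o,dd=ray(c,[(u,v)]);return o+dd[0]*c["depth"][int(round(v)),int(round(u))]
for p in((182,143),(260,203),(190,188),(82,211),(99,184),(103,205),(71,165)):print(p,dp(T,*p))
# scale plate disc
g=cv2.cvtColor(T["pixels"],cv2.COLOR_RGB2GRAY)[165:225,162:218]
e=np.vstack([g]);cv2.imwrite("pics/x.png",cv2.hconcat([cv2.resize(T["pixels"][y:y+75,x:x+70,::-1],None,fx=5,fy=5) for x,y in((57,145),(155,160))]))
E
```

```text
tube top [250 180  20  42 553] ((0.5077006220817566, -0.2872786819934845), (0.04352010414004326, 0.1289217621088028), 77.84541320800781) [ 0.5061 -0.287   0.019 ] [[0.4401031732559204, -0.29497870802879333], [0.5661349296569824, -0.3221231997013092], [0.5752980709075928, -0.27957865595817566], [0.44926631450653076, -0.2524341642856598]]
tube scene [239 170  34  20 348] ((0.5039732456207275, -0.2907986342906952), (0.0535166934132576, 0.13922880589962006), 78.8159408569336) [ 0.5048 -0.2906  0.019 ] [[0.43049079179763794, -0.30354630947113037], [0.5670755505561829, -0.3305513262748718], [0.5774556994438171, -0.27805095911026], [0.4408709406852722, -0.25104594230651855]]
band (array([ 0.5112, -0.2841,  0.0301]), np.float64(0.002017363855540281))
o-far (array([ 0.5393, -0.2914,  0.0289]), np.float64(0.0050341497946831204)) o-near (array([ 0.4692, -0.2777,  0.0266]), np.float64(0.0029636773115504366))
green cap (array([ 0.6724, -0.0531,  0.1075]), np.float64(0.00026876997999659275)) [[ 0.6695 -0.0547  0.12  ]] [[ 0.6612 -0.0671  0.125 ]]
oliner/gliner [[0.4789 0.2782 0.007 ]
 [0.5644 0.2248 0.007 ]] (array([0.5615, 0.2203, 0.0236]), np.float64(0.0011001122042662253))
scale [ 170  171   39   51 1911] ((0.5241346955299377, -0.0647798627614975), (0.15635794401168823, 0.12070537358522415), 0.8200504779815674)
crate top [  57  145   62   80 3522] ((0.554227352142334, 0.2503410577774048), (0.2308836579322815, 0.16444167494773865), 12.116820335388184)
crate scene [ 314  242   81   82 3468] ((0.5691695809364319, 0.2616642713546753), (0.25549742579460144, 0.15901857614517212), 12.390701293945312)
(182, 143) [ 0.6666 -0.0547  0.1281]
(260, 203) [ 0.4968 -0.2862  0.0375]
(190, 188) [ 0.5472 -0.0687  0.0238]
(82, 211) [0.4773 0.277  0.0129]
(99, 184) [0.5642 0.2258 0.0088]
(103, 205) [0.4968 0.2105 0.0079]
(71, 165) [0.6181 0.3053 0.0546]
```

View pics/x.png

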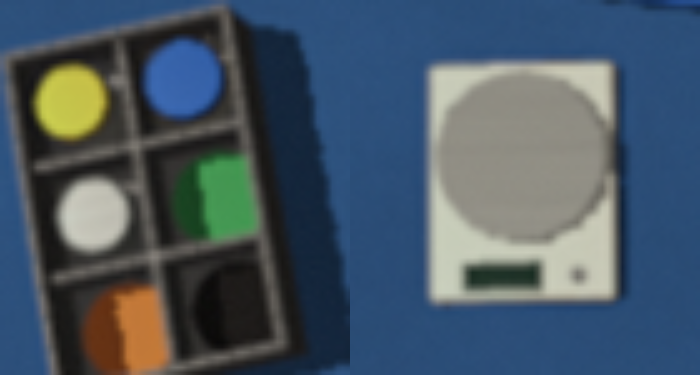

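The crop shows the crate yawed about 12°, with jars and tin in three cells. Orange liner cell is own (-72,+36), green (0,-36), dark (-72,-36). The scale is square to the world axes.

Plan: grasp the lying tube with the tool tilted 45° towards its foot. A half turn about tool z then stands it up.

Call:
send_rows(
  motion=[
    [[-0.78, -0.99, 0], [0, 0, 0], 1],
    [[-0.78, -0.99, 0], [0, 0, 0], 1],
    [[-0.78, -0.99, 0], [0, 0, 0], 1],
    [[-0.78, -0.99, 0], [0, 0, 0], 1],
    [[-0.78, -0.99, 0], [0, 0, 0], 1],
    [[-0.78, -0.99, 0], [0, 0, 0], 1],
    [[-0.78, -0.99, 0], [0, 0, 0], 1],
    [[-0.78, -0.99, 0], [0, 0, 0], 1],
    [[-0.78, -0.99, 0], [0, 0, 0], 1],
    [[-0.78, -0.99, 0], [0, 0, 0], 1],
    [[-0.78, -0.99, 0], [0, 0, 0], 1],
    [[-0.78, -0.99, 0], [0, 0, 0], 1],
  ],
)

```text
time_s: 1.3
ee_pos: [0.3349, 0.0625, 0.2055]
eef_rot: [3.142, 0.0, 2.727]
force: [0.4, 1.2, 0.3]
grip_width: 0.0941
grip_force: 0.0
```

Call:
send_rows(
  motion=[
    [[-0.78, -0.99, 0], [0, 0, 0], 1],
    [[-0.78, -0.99, 0], [0, 0, 0], 1],
    [[-0.78, -0.99, 0], [0, 0, 0], 1],
    [[-0.78, -0.99, 0], [0, 0, 0], 1],
    [[-0.78, -0.99, 0], [0, 0, 0], 1],
    [[-0.78, -0.99, 0], [0, 0, 0], 1],
    [[-0.78, -0.99, 0], [0, 0, 0], 1],
    [[-0.78, -0.99, 0], [0, 0, 0], 1],
    [[-0.78, -0.99, 0], [0, 0, 0], 1],
    [[0, 0, 0], [0, 0, -0.85], 1],
    [[0, 0, 0], [0, 0, -0.85], 1],
    [[0, 0, 0], [0, 0, 0], 1],
  ],
)

```text
time_s: 2.5
ee_pos: [0.4198, -0.2656, 0.205]
eef_rot: [3.141, -0.001, 2.932]
force: [-0.6, 0.1, 0.1]
grip_width: 0.0942
grip_force: 0.0
```

Now tilt, with a wrist picture first for a refined tube pose.

```bash
python3 - <<'E'
from station import *
from h import *
np.set_printoptions(precision=4,suppress=True)
print(get_obs()["qpos"])
c=camera("wrist");pickle.dump(c,open("w1.pkl","wb"))
cv2.imwrite("pics/w1.png",c["pixels"][...,::-1])
o,_=ray(c,[(256,192)]);print(o,c["fx"],c["dist"])
for A,ce,bb,m in blobs(c,(3,150,80),(16,255,255),80):print(A,ce,bb,plane(c,[ce],.025)[0])
E
```

```text
[-0.6378  0.1821  1.6681  0.      1.2923 -1.9991]
[ 0.3376 -0.2493  0.3842] 305.1553266732001 [-0.0156  0.      0.      0.      0.    ]
941 [251.796  212.7651] [238 194  28  39] [ 0.4725 -0.2811  0.025 ]
2115 [ 71.9825 256.4095] [ 39 230  66  54] [ 0.4835 -0.5273  0.025 ]
344 [252.1599 265.1453] [239 257  27  17] [ 0.5454 -0.2964  0.025 ]
1913 [149.4909 367.0125] [117 347  68  37] [ 0.683  -0.4839  0.025 ]
```

View pics/w1.png

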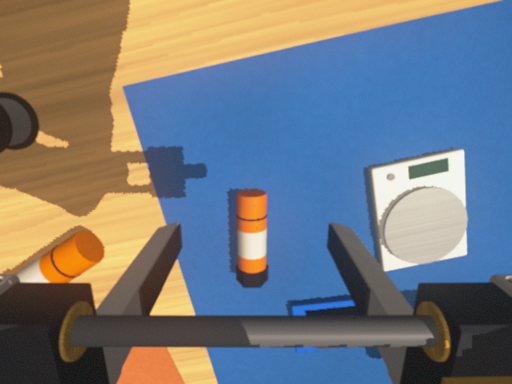

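The wrist view shows the orange tube at (252,235): top end at row 190, black foot at row 280, centred between the fingers. Its axis yaw is about -12°, as planned.

Call:
send_rows(
  motion=[
    [[0, 0, 0], [0, -0.935, 0], 1],
    [[0, 0, 0], [0, -0.935, 0], 1],
    [[0, 0, 0], [0, -0.935, 0], 1],
    [[0, 0, 0], [0, -0.935, 0], 1],
    [[0, 0, 0], [0, -0.935, 0], 1],
    [[0, 0, 0], [0, -0.935, 0], 1],
    [[0, 0, 0], [0, -0.935, 0], 1],
    [[0.9, -0.05, 0], [0, 0, 0], 1],
    [[0.9, -0.05, 0], [0, 0, 0], 1],
    [[0.9, -0.05, 0], [0, 0, 0], 1],
    [[0, 0, 0], [0, 0, 0], 1],
  ],
)

```text
time_s: 3.65
ee_pos: [0.3876, -0.2155, 0.1859]
eef_rot: [-3.116, 0.717, 2.883]
force: [0.7, -0.3, -0.4]
grip_width: 0.0939
grip_force: 0.0
```

```bash
python3 - <<'E'
from station import *
o=get_obs();print(o["qpos"],o["joint_vel"],o["ee_pos"],o["eef_rot"])
E
```

```text
[-0.77865764 -0.26154189  2.30754589  0.64506778  0.52966833 -2.55103385] [ 0.00104202  0.03051142 -0.08451796  0.00858884  0.01029415 -0.0106391 ] [ 0.38755207 -0.2154555   0.18585419] [-3.11559296  0.71655222  2.88311811]
```

Joint 6 hit its limit. The half turn gives the same grasp, so I'll turn to the other side of its range.

Call:
send_rows(
  motion=[
    [[0, 0, 0], [0, 0, 1], 1],
    [[0, 0, 0], [0, 0, 1], 1],
    [[0, 0, 0], [0, 0, 1], 1],
    [[0, 0, 0], [0, 0, 1], 1],
    [[0, 0, 0], [0, 0, 1], 1],
    [[0, 0, 0], [0, 0, 1], 1],
    [[0, 0, 0], [0, 0, 1], 1],
    [[0, 0, 0], [0, 0, 1], 1],
    [[0, 0, 0], [0, 0, 1], 1],
    [[0, 0, 0], [0, 0, 1], 1],
    [[0, 0, 0], [0, 0, 1], 1],
    [[0, 0, 0], [0, 0, 1], 1],
  ],
)

```text
time_s: 4.85
ee_pos: [0.3894, -0.2172, 0.1878]
eef_rot: [2.428, 0.104, 1.391]
force: [-0.2, -0.1, -0.8]
grip_width: 0.094
grip_force: 0.0
```

Call:
send_rows(
  motion=[
    [[0, 0, 0], [0, 0, 1], 1],
    [[0, 0, 0], [0, 0, 1], 1],
    [[0, 0, 0], [0, 0, 1], 1],
    [[0, 0, 0], [0, 0, 1], 1],
    [[0, 0, 0], [0, 0, 1], 1],
    [[0, 0, 0], [0, 0, 1], 1],
    [[0, 0, 0], [0, 0, 1], 1],
    [[0, 0, 0], [0, 0, 1], 1],
    [[0, 0, 0], [0, 0, 1], 1],
    [[0, 0, 0], [0, 0, 1], 1],
    [[0, 0, 0], [0, 0, 1], 1],
    [[0, 0, 0], [0, 0, 1], 1],
  ],
)

```text
time_s: 6.05
ee_pos: [0.3894, -0.2172, 0.1878]
eef_rot: [2.897, -0.684, 0.077]
force: [0.2, -0.4, 0.7]
grip_width: 0.0938
grip_force: 0.0
```

```bash
cat >> h.py <<'E'
from scipy.spatial.transform import Rotation as Ro
def go(o,tp,TR):
    """rotvec first (tool frame, units 0.12), then shift in final tool axes (units 0.03)"""
    R=Ro.from_euler("xyz",o["eef_rot"])
    rv=(R.inv()*TR).as_rotvec()/.12
    print("q",np.round(o["qpos"],3),"p",np.round(o["ee_pos"],4),"t",o["time_s"])
    print("rot",np.round(rv,2),"shift(after rot)",np.round(TR.inv().apply(np.array(tp)-o["ee_pos"])/.03,2),"shift(now)",np.round(R.inv().apply(np.array(tp)-o["ee_pos"])/.03,2))
def frame(z,y):
    z=np.array(z,float);z/=np.linalg.norm(z);y=np.array(y,float);y-=z*(y@z);y/=np.linalg.norm(y)
    return Ro.from_matrix(np.c_[np.cross(y,z),y,z])
E
python3 - <<'E'
from station import *
from h import *
d=np.array([.6915,-.147,-.707])
g=np.array([.481,-.283,.024])
go(get_obs(),g+.019*d-.1*d,frame(d,(-.208,-.978,0)))
E
```

```text
q [-0.779 -0.258  2.301  0.645  0.53   0.333] p [ 0.3894 -0.2172  0.1878] t 6.05
rot [0.43 0.62 1.86] shift(after rot) [-1.43  1.51  3.6 ] shift(now) [-1.43  1.    3.77]
```

Call:
send_rows(
  motion=[
    [[0, 0, 0], [0.21, 0.31, 0.93], 1],
    [[0, 0, 0], [0.21, 0.31, 0.93], 1],
    [[-0.28, 0.3, 0.72], [0, 0, 0], 1],
    [[-0.28, 0.3, 0.72], [0, 0, 0], 1],
    [[-0.28, 0.3, 0.72], [0, 0, 0], 1],
    [[-0.28, 0.3, 0.72], [0, 0, 0], 1],
    [[-0.28, 0.3, 0.72], [0, 0, 0], 1],
    [[0, 0, 0], [0, 0, 0], 1],
  ],
)

```text
time_s: 6.85
ee_pos: [0.4254, -0.2713, 0.079]
eef_rot: [3.14, -0.782, -0.206]
force: [-0.6, 0.8, 0.3]
grip_width: 0.094
grip_force: 0.0
```

```bash
python3 - <<'E'
from station import *
from h import *
d=np.array([.6915,-.147,-.707])
g=np.array([.481,-.283,.024])
go(get_obs(),g+.019*d,frame(d,(-.208,-.978,0)))
E
```

```text
q [-0.881  0.173  2.266  1.485  0.457 -0.421] p [ 0.4254 -0.2713  0.079 ] t 6.85
rot [-0.01  0.03  0.02] shift(after rot) [ 0.04 -0.01  3.27] shift(now) [ 0.05 -0.    3.27]
```

Call:
send_rows(
  motion=[
    [[0, 0, 0.65], [0, 0, 0], 1],
    [[0, 0, 0.65], [0, 0, 0], 1],
    [[0, 0, 0.65], [0, 0, 0], 1],
    [[0, 0, 0.65], [0, 0, 0], 1],
    [[0, 0, 0.65], [0, 0, 0], 1],
    [[0, 0, 0], [0, 0, 0], 1],
  ],
)

```text
time_s: 7.45
ee_pos: [0.4935, -0.285, 0.0123]
eef_rot: [3.137, -0.785, -0.202]
force: [-0.2, 0.6, -0.2]
grip_width: 0.0939
grip_force: 0.0
```

Call:
send_rows(
  motion=[
    [[0, 0, 0], [0, 0, 0], -1],
    [[0, 0, 0], [0, 0, 0], -1],
    [[0, 0, 0], [0, 0, 0], -1],
    [[0, 0, 0], [0, 0, 0], -1],
    [[0, 0, 0], [0, 0, 0], -1],
    [[0, 0, 0], [0, 0, 0], -1],
    [[0, 0, 0], [0, 0, 0], -1],
    [[0, 0, 0], [0, 0, 0], -1],
  ],
  squeeze=25,
)

```text
time_s: 8.25
ee_pos: [0.4923, -0.2851, 0.012]
eef_rot: [3.135, -0.784, -0.201]
force: [-0.6, 0.7, 0.5]
grip_width: 0.0377
grip_force: 25.0
```

```bash
python3 - <<'E'
from station import *
from h import *
o=get_obs();print(o["force"],o["grip_force"])
go(o,o["ee_pos"]+np.array([0,0,.18]),Ro.from_euler("xyz",o["eef_rot"]))
# same tilt, radial plane at a point near scale
p=np.array([.45,-.065,.24]);a=np.arctan2(p[1],p[0]);s=.7071
go(o,p,frame((s*np.cos(a),s*np.sin(a),-s),(np.sin(a),-np.cos(a),0)))
E
```

```text
[-0.63034332  0.74933281  0.53484372] 24.999995548278093
q [-0.77   0.45   2.126  1.892  0.407 -0.773] p [ 0.4923 -0.2851  0.012 ] t 8.25
rot [0. 0. 0.] shift(after rot) [ 4.24  0.03 -4.25] shift(now) [ 4.24  0.03 -4.25]
q [-0.77   0.45   2.126  1.892  0.407 -0.773] p [ 0.4923 -0.2851  0.012 ] t 8.25
rot [ 0.39  0.01 -0.34] shift(after rot) [ 3.65 -7.06 -7.1 ] shift(now) [ 3.35 -6.86 -7.43]
```

Held at 37.7 mm. The wrist is near its singular region, so I'll fit the arm's lengths from the recorded poses and check which final posture suits the scale.

```bash
cat > k.py <<'E'
from h import *
from scipy.optimize import least_squares
Q=[[1.0894,.3005,1.5216,0,1.3207,-.0666],[-.6378,.1821,1.6681,0,1.2923,-1.9991],[-.7787,-.2615,2.3075,.6451,.5297,-2.551],[-.881,.173,2.266,1.485,.457,-.421],[-.77,.45,2.126,1.892,.407,-.773]]
P=np.array([[.2215,.5031,.2049],[.4198,-.2656,.205],[.38755,-.21546,.18585],[.4254,-.2713,.079],[.4923,-.2851,.012]])
Y=lambda a:Ro.from_rotvec([0,a,0]);Z=lambda a:Ro.from_rotvec([0,0,a])
def fk(q,k):
    R=Z(q[0])*Y(q[1]);p=Z(q[0]).apply([k[0],0,k[1]])+R.apply([0,0,k[2]])
    R=R*Y(q[2]);p=p+R.apply([k[5],0,k[3]])
    R=R*Z(k[6]*q[3])*Y(q[4]);p=p+R.apply([0,0,k[4]])
    return p,R*Z(q[5])
best=None
for s in(1,-1):
    f=lambda k:np.ravel([fk(q,[*k,s])[0]-p for q,p in zip(Q,P)])
    r=least_squares(f,[.05,.3,.4,.4,.25,0]);
    if best is None or r.cost<best[0]:best=(r.cost,[*r.x,s],abs(r.fun).max())
K=best[1]
E
python3 - <<'E'
from k import *
print(best)
from k import *
lo=np.array([-3.03,-.79,.23,-1.04,0,-2.55]);hi=np.array([3.03,2.21,2.52,4.18,3.07,2.55])
for tilt in(-.785,.785,-1.2):
  for g in([.539,-.065,.112],[.539,-.065,.25],[.45,-.2,.25]):
    g=np.array(g);a=np.arctan2(g[1],g[0]);d=np.array([np.sin(tilt)*np.cos(a),np.sin(tilt)*np.sin(a),-np.cos(tilt)])
    t=g+.019*d
    f=lambda q:np.r_[(fk([*q[:3],0,q[3],0],K)[0]-t)*10,fk([*q[:3],0,q[3],0],K)[1].as_matrix()[:,2]-d]
    for q5 in (.3,2):
      r=least_squares(f,[a,.3,1.8,q5],bounds=(lo[[0,1,2,4]],hi[[0,1,2,4]]));print(tilt,g,np.round(r.x,3),"err",round(r.cost,6))
E
```

```text
(np.float64(0.001488892435414473), [np.float64(-0.07723779500500207), np.float64(0.3151637251482976), np.float64(0.49010292752137186), np.float64(0.5248740124878091), np.float64(0.36117332476622804), np.float64(0.09272986682907211), 1], np.float64(0.03442072015921957))
-0.785 [ 0.539 -0.065  0.112] [-0.12   0.931  0.961  2.035] err 0.0
-0.785 [ 0.539 -0.065  0.112] [-0.12   0.931  0.961  2.035] err 0.0
-0.785 [ 0.539 -0.065  0.25 ] [-0.12   0.808  0.897  2.222] err 0.0
-0.785 [ 0.539 -0.065  0.25 ] [-0.12   0.808  0.897  2.222] err 0.0
-0.785 [ 0.45 -0.2   0.25] [-0.418  0.702  1.073  2.151] err 0.0
-0.785 [ 0.45 -0.2   0.25] [-0.418  0.702  1.073  2.151] err 0.0
0.785 [ 0.539 -0.065  0.112] [-0.12   0.168  2.202  0.   ] err 8.8e-05
0.785 [ 0.539 -0.065  0.112] [-0.12   0.168  2.202  0.   ] err 8.8e-05
0.785 [ 0.539 -0.065  0.25 ] [-0.12  -0.113  2.13   0.34 ] err 0.0
0.785 [ 0.539 -0.065  0.25 ] [-0.12  -0.113  2.13   0.34 ] err 0.0
0.785 [ 0.45 -0.2   0.25] [-0.418 -0.232  2.226  0.363] err 0.0
0.785 [ 0.45 -0.2   0.25] [-0.418 -0.232  2.226  0.363] err 0.0
-1.2 [ 0.539 -0.065  0.112] [-0.12   1.237  0.626  2.479] err 0.0
-1.2 [ 0.539 -0.065  0.112] [-0.12   1.237  0.626  2.479] err 0.0
-1.2 [ 0.539 -0.065  0.25 ] [-0.12   1.086  0.633  2.622] err 0.0
-1.2 [ 0.539 -0.065  0.25 ] [-0.12   1.086  0.633  2.622] err 0.0
-1.2 [ 0.45 -0.2   0.25] [-0.418  0.966  0.856  2.52 ] err 0.0
-1.2 [ 0.45 -0.2   0.25] [-0.418  0.966  0.856  2.52 ] err 0.0
```

```bash
cat > k.py <<'E'
from h import *
from scipy.optimize import least_squares
Q=[[1.0894,.3005,1.5216,0,1.3207,-.0666],[-.6378,.1821,1.6681,0,1.2923,-1.9991],[-.77866,-.26154,2.30755,.64507,.52967,-2.55103],[-.881,.173,2.266,1.485,.457,-.421],[-.77,.45,2.126,1.892,.407,-.773],[-.779,-.258,2.301,.645,.53,.333]]
P=np.array([[.2215,.5031,.2049],[.4198,-.2656,.205],[.38755,-.21546,.18585],[.4254,-.2713,.079],[.4923,-.2851,.012],[.3894,-.2172,.1878]])
E=[[-3.1404,0,2.7268],[3.141,-.001,2.932],[-3.1156,.71655,2.8831],[3.14,-.782,-.206],[3.135,-.784,-.201],[2.897,-.684,.077]]
Y=lambda a:Ro.from_rotvec([0,a,0]);Z=lambda a:Ro.from_rotvec([0,0,a])
def fk(q,k):
    R=Z(q[0])*Y(q[1]);p=Z(q[0]).apply([k[0],0,k[1]])+R.apply([0,0,k[2]])
    R=R*Y(q[2]);p=p+R.apply([k[5],0,k[3]])
    R=R*Z(k[-2]*q[3])*Y(q[4]);p=p+R.apply([k[6],0,k[4]])
    return p,R*Z(k[-1]*q[5]+k[7])
def res(k):
    r=[]
    for q,p,e in zip(Q,P,E):
        a,b=fk(q,k);r+=[*(a-p),*(.3*(b.inv()*Ro.from_euler("xyz",e)).as_rotvec())]
    return np.array(r)
best=None
for s in(1,-1):
  for u in(1,-1):
   for o6 in(0,1.57,3.1,-1.57):
    r=least_squares(lambda k:res([*k,s,u]),[.0,.3,.4,.4,.25,0,0,o6])
    if best is None or r.cost<best[0]:best=(r.cost,[*r.x,s,u],abs(r.fun).max())
K=best[1]
lo=np.array([-3.03,-.79,.23,-1.04,0,-2.55]);hi=np.array([3.03,2.21,2.52,4.18,3.07,2.55])
def ik(t,TR,q0):
    f=lambda q:np.r_[(fk(q,K)[0]-t)*5,(fk(q,K)[1].inv()*TR).as_rotvec()]
    r=least_squares(f,np.clip(q0,lo+.01,hi-.01),bounds=(lo,hi));return r.x,r.cost
E
python3 - <<'E'
from k import *
print(np.round(K,3),best[0],best[2])
q0=np.array([-.77,.45,2.126,1.892,.407,-.773])
g=np.array([.539,-.065,.112]);s=.7071
for deg in(180,150,120,90,60,-90):
    a=np.radians(deg);d=np.array([s*np.cos(a),s*np.sin(a),-s])
    # tool x after standing: s*(-h, -1), i.e. foot=(x+z)/sqrt2 down
    y=np.cross(d,np.array([-s*np.cos(a),-s*np.sin(a),-s]))
    for z in(.112,.25):
      for q4 in(0,1,-1):
        g[2]=z;q,c=ik(g+.019*d,frame(d,y),[-.12,.9,1.,q4,1.8,1.2])
        if c<1e-5:print(deg,z,np.round(q,2),c<1e-6);break
E
```

```text
[-0.062  0.307  0.478  0.526  0.341  0.09   0.014  1.571  1.     1.   ] 0.0014769081920397607 0.03396778482392562
180 0.112 [-0.09  0.92  1.01 -0.07  2.    1.48] True
180 0.25 [-0.09  0.79  0.95 -0.07  2.18  1.47] True
150 0.112 [-0.24  0.9   1.05  0.22  1.95  1.86] True
150 0.25 [-0.24  0.76  0.99  0.24  2.14  1.91] True
120 0.112 [-0.38  0.8   1.22  0.46  1.77  2.17] True
120 0.25 [-0.38  0.65  1.17  0.49  1.94  2.27] True
90 0.112 [-0.5   0.65  1.48  0.67  1.48  2.42] True
-90 0.112 [ 0.3   0.57  1.61 -0.77  1.33  0.63] True
-90 0.25 [ 0.29  0.39  1.55 -0.75  1.5   0.47] True
```

The arm suits a stance with the tool leaning over from the +y side of the scale. Lift first.

Call:
send_rows(
  motion=[
    [[0.3, 0, -0.3], [0, 0, 0], -1],
    [[0.65, 0, -0.65], [0, 0, 0], -1],
    [[0.65, 0, -0.65], [0, 0, 0], -1],
    [[0.65, 0, -0.65], [0, 0, 0], -1],
    [[0.65, 0, -0.65], [0, 0, 0], -1],
    [[0.65, 0, -0.65], [0, 0, 0], -1],
    [[0.65, 0, -0.65], [0, 0, 0], -1],
    [[0, 0, 0], [0, 0, 0], -1],
  ],
)

```text
time_s: 9.05
ee_pos: [0.4934, -0.2851, 0.1936]
eef_rot: [3.131, -0.788, -0.198]
force: [-0.6, -0.4, -2.2]
grip_width: 0.0374
grip_force: 25.0
```

```bash
python3 - <<'E'
from station import *
from k import *
o=get_obs();print(o["force"],o["grip_force"],o["grip_width"])
s=.7071
a=np.radians(-90);d=np.array([s*np.cos(a),s*np.sin(a),-s]);y=np.cross(d,np.array([-s*np.cos(a),-s*np.sin(a),-s]))
TR=frame(d,y);tp=np.array([.50,-.12,.25])
go(o,tp,TR)
R=Ro.from_euler("xyz",o["eef_rot"]);rv=(R.inv()*TR).as_rotvec();q=o["qpos"];print(np.linalg.norm(rv))
for t in np.linspace(0,1,9):
    Rt=R*Ro.from_rotvec(rv*t);q,c=ik(o["ee_pos"],Rt,q)
    print(t,np.round(q,2),round(c,5),"foot",np.round(Rt.apply([s,0,s]),2),"z",np.round(Rt.apply([0,0,1]),2))
E
```

```text
[-0.56427495 -0.37483782 -2.16533577] 25.00162923708558 0.03741460077791766
q [-0.768  0.056  2.042  0.885  0.505  0.329] p [ 0.4934 -0.2851  0.1936] t 9.05
rot [  0.07  -9.17 -16.  ] shift(after rot) [ 2.56  0.22 -5.22] shift(now) [ 0.72 -5.42 -2.  ]
2.213717531259544
0.0 [-0.77  0.03  2.08  0.9   0.49  0.31] 0.0 foot [ 0.98 -0.2   0.  ] z [ 0.69 -0.15 -0.7 ]
0.125 [-0.69  0.04  1.99  0.52  0.57  0.48] 0.0 foot [ 0.99 -0.05 -0.15] z [ 0.59 -0.14 -0.79]
0.25 [-0.61  0.06  1.91  0.21  0.67  0.57] 0.0 foot [ 0.94  0.09 -0.32] z [ 0.47 -0.17 -0.86]
0.375 [-0.51  0.09  1.85 -0.03  0.77  0.6 ] 0.0 foot [ 0.85  0.18 -0.49] z [ 0.36 -0.22 -0.91]
0.5 [-0.42  0.13  1.79 -0.23  0.87  0.59] 0.0 foot [ 0.72  0.24 -0.65] z [ 0.24 -0.3  -0.92]
0.625 [-0.32  0.18  1.75 -0.41  0.97  0.54] 0.0 foot [ 0.55  0.24 -0.8 ] z [ 0.14 -0.39 -0.91]
0.75 [-0.23  0.23  1.73 -0.57  1.05  0.48] 0.0 foot [ 0.37  0.21 -0.91] z [ 0.07 -0.5  -0.87]
0.875 [-0.15  0.28  1.73 -0.72  1.12  0.4 ] 0.0 foot [ 0.18  0.12 -0.98] z [ 0.02 -0.6  -0.8 ]
1.0 [-0.08  0.32  1.75 -0.87  1.17  0.31] 0.0 foot [-0. -0. -1.] z [ 0.   -0.71 -0.71]
```

Call:
send_rows(
  motion=[
    [[0, 0, 0], [0, -0.46, -0.8], -1],
    [[0, 0, 0], [0, -0.46, -0.8], -1],
    [[0, 0, 0], [0, -0.46, -0.8], -1],
    [[0, 0, 0], [0, -0.46, -0.8], -1],
    [[0, 0, 0], [0, -0.46, -0.8], -1],
    [[0, 0, 0], [0, -0.46, -0.8], -1],
    [[0, 0, 0], [0, -0.46, -0.8], -1],
    [[0, 0, 0], [0, -0.46, -0.8], -1],
    [[0, 0, 0], [0, -0.46, -0.8], -1],
    [[0, 0, 0], [0, -0.46, -0.8], -1],
  ],
)

```text
time_s: 10.05
ee_pos: [0.4924, -0.2836, 0.1881]
eef_rot: [2.754, 0.007, 0.687]
force: [-1.0, -0.4, -1.4]
grip_width: 0.0374
grip_force: 25.0
```

Call:
send_rows(
  motion=[
    [[0, 0, 0], [0, -0.46, -0.8], -1],
    [[0, 0, 0], [0, -0.46, -0.8], -1],
    [[0, 0, 0], [0, -0.46, -0.8], -1],
    [[0, 0, 0], [0, -0.46, -0.8], -1],
    [[0, 0, 0], [0, -0.46, -0.8], -1],
    [[0, 0, 0], [0, -0.46, -0.8], -1],
    [[0, 0, 0], [0, -0.46, -0.8], -1],
    [[0, 0, 0], [0, -0.46, -0.8], -1],
    [[0, 0, 0], [0, -0.46, -0.8], -1],
    [[0, 0, 0], [0, -0.46, -0.8], -1],
    [[0, 0, 0], [0, 0, 0], -1],
  ],
)

```text
time_s: 11.15
ee_pos: [0.4919, -0.283, 0.187]
eef_rot: [-3.13, 0.786, 1.581]
force: [-0.5, 0.1, -1.7]
grip_width: 0.0376
grip_force: 25.0
```

```bash
python3 - <<'E'
from station import *
from k import *
np.set_printoptions(precision=4,suppress=True)
o=get_obs();s=.7071
d=np.array([0,-s,-s]);TR=frame(d,[-1,0,0])
g=np.array([.535,-.066,.21]);go(o,g+.019*d,TR)
D={n:camera(n) for n in("top","scene","wrist")};pickle.dump(D,open("c2.pkl","wb"))
for n in D:
    for A,ce,bb,m in blobs(D[n],(3,150,60),(16,255,255),20):
        print(n,A,ce,bb)
ims=[D["top"]["pixels"][100:240,150:310],D["scene"]["pixels"][120:260,210:370]]
cv2.imwrite("pics/c2.png",cv2.hconcat([cv2.resize(i[...,::-1],(400,350)) for i in ims]))
c=d and pickle.load(open("c0.pkl","rb"))["top"]
# scale plate: steel vs white housing
h=cv2.cvtColor(c["pixels"],cv2.COLOR_RGB2HSV)[165:228,162:218];print(h[7,5:50:4].tolist(),h[25,5:50:4].tolist())
E
```

```text
q [-0.257  0.3    1.764 -0.904  1.059  0.197] p [ 0.4919 -0.283   0.187 ] t 11.15
rot [ -0.    -0.05 -26.12] shift(after rot) [-4.57 -1.44 -5.02] shift(now) [ 4.56  1.45 -5.03]
top 6769 [351.9743 116.5354] [304  70 100  94]
top 128 [364.2031 195.4141] [358 188  12  17]
top 161 [258.6957 197.3727] [252 190  14  15]
top 320 [336.3562 206.9688] [325 197  23  21]
top 227 [ 81.5154 210.6256] [ 74 202  16  18]
scene 119 [321.1513  23.5294] [317   0   9  48]
scene 699 [468.4478  13.0443] [453   0  32  33]
scene 84 [386.0714  17.4762] [381   5  11  27]
scene 37 [485.027   34.7297] [483  29   6  11]
scene 66 [346.5303  45.3788] [344  30   6  30]
scene 54 [407.5926  80.8519] [403  72   9  20]
scene 73 [203.0685 135.7808] [199 130  10  14]
scene 28 [259.8929 133.5   ] [256 131   9   6]
scene 3663 [149.0063 173.3475] [ 96 137 107  75]
scene 222 [223.4369 144.0811] [214 136  19  17]
scene 36 [261.1667 158.4167] [256 155  11   7]
scene 125 [375.864 273.488] [366 269  19  12]
wrist 1373 [253.9002 154.5623] [227 139  56  36]
wrist 10651 [418.1695 185.304 ] [326 147 186  82]
wrist 1666 [254.2977 234.8595] [223 219  64  34]
wrist 3788 [254.3361 280.7703] [221 250  67  65]
wrist 30 [ 70.5    266.7333] [ 67 264   8   6]Traceback (most recent call last):
  File "<stdin>", line 13, in <module>
ValueError: The truth value of an array with more than one element is ambiguous. Use a.any() or a.all()
```

View pics/c2.png

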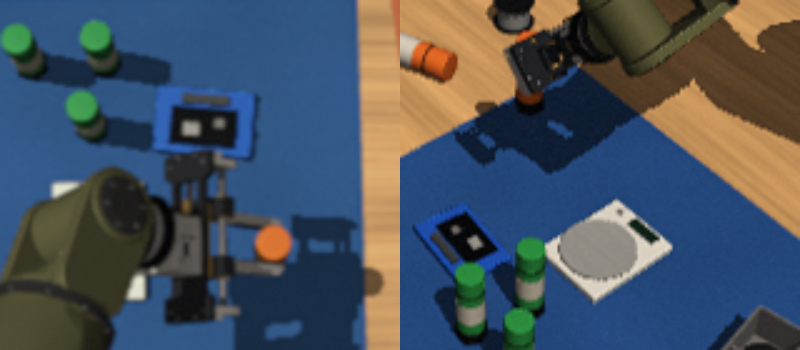

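The top view shows only the round orange cap at (259,197), so the tube is upright in the grip. The scene view agrees: upright, clear of the bench, at about (260,145). Move it over the scale.

Call:
send_rows(
  motion=[
    [[0.57, 0.18, -0.63], [0, 0, 0], -1],
    [[0.57, 0.18, -0.63], [0, 0, 0], -1],
    [[0.57, 0.18, -0.63], [0, 0, 0], -1],
    [[0.57, 0.18, -0.63], [0, 0, 0], -1],
    [[0.57, 0.18, -0.63], [0, 0, 0], -1],
    [[0.57, 0.18, -0.63], [0, 0, 0], -1],
    [[0.57, 0.18, -0.63], [0, 0, 0], -1],
    [[0.57, 0.18, -0.63], [0, 0, 0], -1],
    [[0, 0, 0], [0, 0, 0], -1],
  ],
)

```text
time_s: 12.2
ee_pos: [0.5369, -0.0786, 0.1995]
eef_rot: [3.141, 0.786, 1.571]
force: [0.6, -0.2, -2.2]
grip_width: 0.0378
grip_force: 25.0
```

```bash
python3 - <<'E'
from station import *
from h import *
np.set_printoptions(precision=4,suppress=True)
c0=pickle.load(open("c0.pkl","rb"));c2=pickle.load(open("c2.pkl","rb"))
print("plate",plane(c0["top"],[(190,191)],.022)[0])
print("cap c2",plane(c2["top"],[(258.7,197.4)],.237)[0],"expected .492 -.27")
o=get_obs();R=Ro.from_euler("xyz",o["eef_rot"])
print("grasp",o["ee_pos"]-.019*R.apply([0,0,1]),"foot dir",R.apply([.7071,0,.7071]),"up .03 in tool",R.inv().apply([0,0,1]),o["force"])
D={n:camera(n) for n in("scene","wrist")};pickle.dump(D,open("c3.pkl","wb"))
s=D["scene"]["pixels"][150:250,230:350];w=D["wrist"]["pixels"]
cv2.imwrite("pics/c3.png",cv2.hconcat([cv2.resize(s[...,::-1],(420,350),interpolation=cv2.INTER_NEAREST),cv2.resize(w[...,::-1],(380,350))]))
E
```

```text
plate [ 0.538  -0.0686  0.022 ]
cap c2 [ 0.4896 -0.275   0.237 ] expected .492 -.27
grasp [ 0.5369 -0.0651  0.213 ] foot dir [ 0.0002 -0.0006 -1.    ] up .03 in tool [-0.7075  0.0002 -0.7067] [ 0.5611 -0.1721 -2.2498]
```

View pics/c3.png

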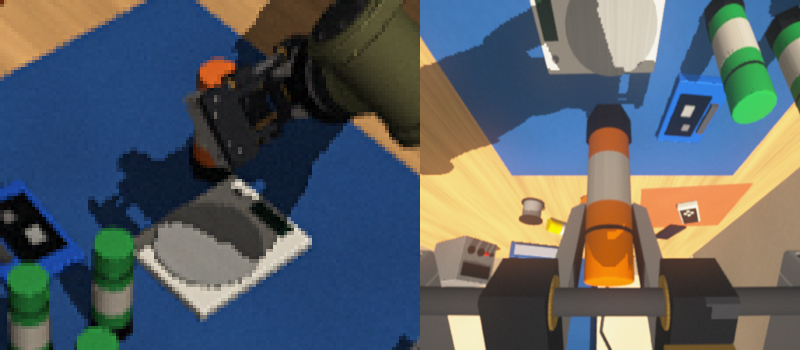

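The scene crop shows the tube hanging upright over the plate. The wrist view shows its black foot clear below the fingers, gripped around the upper orange part.

Call:
send_rows(
  motion=[
    [[0.43, 0, 0.43], [0, 0, 0], -1],
    [[0.43, 0, 0.43], [0, 0, 0], -1],
    [[0.43, 0, 0.43], [0, 0, 0], -1],
    [[0.43, 0, 0.43], [0, 0, 0], -1],
    [[0.3, 0, 0.3], [0, 0, 0], -1],
    [[0, 0, 0], [0, 0, 0], -1],
  ],
)

```text
time_s: 12.9
ee_pos: [0.5353, -0.0812, 0.1118]
eef_rot: [-3.136, 0.789, 1.574]
force: [0.8, -0.4, -2.3]
grip_width: 0.0378
grip_force: 25.0
```

Call:
send_rows(
  motion=[
    [[0.05, 0, 0.05], [0, 0, 0], -1],
    [[0.05, 0, 0.05], [0, 0, 0], -1],
    [[0, 0, 0], [0, 0, 0], -1],
  ],
)

```text
time_s: 13.2
ee_pos: [0.5362, -0.081, 0.1101]
eef_rot: [-3.141, 0.789, 1.57]
force: [-0.3, 0.4, -0.6]
grip_width: 0.0379
grip_force: 25.0
```

```bash
python3 - <<'E'
from station import *
from h import *
np.set_printoptions(precision=4,suppress=True)
o=get_obs();R=Ro.from_euler("xyz",o["eef_rot"]);print(o["ee_pos"]-.019*R.apply([0,0,1]),o["force"])
D=camera("scene")
# foot lower edge above plate: column profile below the tube
c=D["pixels"]
cv2.imwrite("pics/c4.png",cv2.resize(c[170:235,255:335][...,::-1],(640,520),interpolation=cv2.INTER_NEAREST))
E
```

```text
[ 0.5362 -0.0675  0.1235] [-0.2543  0.431  -0.5781]
```

View pics/c4.png

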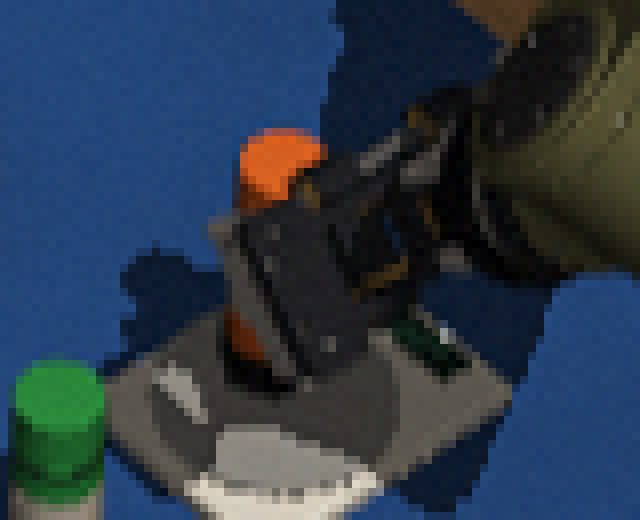

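Call:
send_rows(
  motion=[
    [[0.025, 0, 0.025], [0, 0, 0], -1],
    [[0, 0, 0], [0, 0, 0], -1],
  ],
)

```text
time_s: 13.45
ee_pos: [0.5361, -0.081, 0.1088]
eef_rot: [-3.141, 0.789, 1.57]
force: [-1.1, -0.1, -2.2]
grip_width: 0.0376
grip_force: 25.0
```

Call:
send_rows(
  motion=[
    [[0.025, 0, 0.025], [0, 0, 0], -1],
    [[0, 0, 0], [0, 0, 0], -1],
  ],
)

```text
time_s: 13.65
ee_pos: [0.536, -0.0811, 0.1076]
eef_rot: [-3.14, 0.789, 1.571]
force: [0.1, -0.2, -1.7]
grip_width: 0.0375
grip_force: 25.0
```

Call:
send_rows(
  motion=[
    [[0.05, 0, 0.05], [0, 0, 0], -1],
    [[0, 0, 0], [0, 0, 0], -1],
  ],
)

```text
time_s: 13.85
ee_pos: [0.5359, -0.0811, 0.1052]
eef_rot: [-3.14, 0.789, 1.571]
force: [-1.5, 0.2, -1.6]
grip_width: 0.0379
grip_force: 25.0
```

Call:
send_rows(
  motion=[
    [[0.05, 0, 0.05], [0, 0, 0], -1],
    [[0, 0, 0], [0, 0, 0], -1],
  ],
)

```text
time_s: 14.05
ee_pos: [0.536, -0.0811, 0.1031]
eef_rot: [-3.14, 0.789, 1.571]
force: [-0.1, 0.3, -2.3]
grip_width: 0.0377
grip_force: 25.0
```

Call:
send_rows(
  motion=[
    [[0.04, 0, 0.04], [0, 0, 0], -1],
    [[0, 0, 0], [0, 0, 0], -1],
  ],
)

```text
time_s: 14.25
ee_pos: [0.536, -0.0811, 0.1015]
eef_rot: [-3.14, 0.789, 1.571]
force: [-0.4, -0.1, -1.8]
grip_width: 0.0377
grip_force: 25.0
```

Call:
send_rows(
  motion=[
    [[0.04, 0, 0.04], [0, 0, 0], -1],
    [[0, 0, 0], [0, 0, 0], -1],
  ],
)

```text
time_s: 14.45
ee_pos: [0.5362, -0.0813, 0.1008]
eef_rot: [-3.141, 0.79, 1.569]
force: [-3.1, 1.1, 6.1]
grip_width: 0.0374
grip_force: 25.0
```

Call:
send_rows(
  motion=[
    [[0.03, 0, 0.03], [0, 0, 0], -1],
    [[0, 0, 0], [0, 0, 0], -1],
  ],
)

```text
time_s: 14.65
ee_pos: [0.5364, -0.0814, 0.1008]
eef_rot: [3.141, 0.791, 1.568]
force: [-5.8, 2.7, 16.1]
grip_width: 0.0376
grip_force: 25.0
```

Call:
send_rows(
  motion=[
    [[0.03, 0, 0.03], [0, 0, 0], -1],
    [[0, 0, 0], [0, 0, 0], -1],
  ],
)

```text
time_s: 14.85
ee_pos: [0.5367, -0.0815, 0.1003]
eef_rot: [3.139, 0.792, 1.567]
force: [-6.6, 3.9, 22.9]
grip_width: 0.0376
grip_force: 25.1
```

Contact with the plate. Ease the load, then open and wait.

Call:
send_rows(
  motion=[
    [[-0.06, 0, -0.06], [0, 0, 0], -1],
    [[0, 0, 0], [0, 0, 0], 0],
    [[0, 0, 0], [0, 0, 0], 0.6],
    [[0, 0, 0], [0, 0, 0], 1],
    [[0, 0, 0], [0, 0, 0], 1],
    [[0, 0, 0], [0, 0, 0], 1],
  ],
)

```text
time_s: 15.45
ee_pos: [0.536, -0.0811, 0.0999]
eef_rot: [-3.14, 0.789, 1.571]
force: [0.3, -0.9, -0.6]
grip_width: 0.074
grip_force: 0.0
```

```bash
python3 - <<'E'
from station import *
from h import *
np.set_printoptions(precision=4,suppress=True)
o=get_obs();print(o["grip_width"],o["force"])
D={n:camera(n) for n in("scene","top","wrist")};pickle.dump(D,open("c5.pkl","wb"))
im=[D["scene"]["pixels"][150:240,240:340],D["wrist"]["pixels"]]
cv2.imwrite("pics/c5.png",cv2.hconcat([cv2.resize(i[...,::-1],(390,350)) for i in im]))
s=.7071
go(o,o["ee_pos"],Ro.from_euler("xyz",[np.pi,0,np.pi/2]))
E
```

```text
0.07395677156234064 [ 0.2876 -0.9023 -0.6198]
q [ 0.137  0.52   1.687 -0.843  1.225  0.559] p [ 0.536  -0.0811  0.0999] t 15.45
rot [-0.01  6.57 -0.01] shift(after rot) [0. 0. 0.] shift(now) [0. 0. 0.]
```

View pics/c5.png

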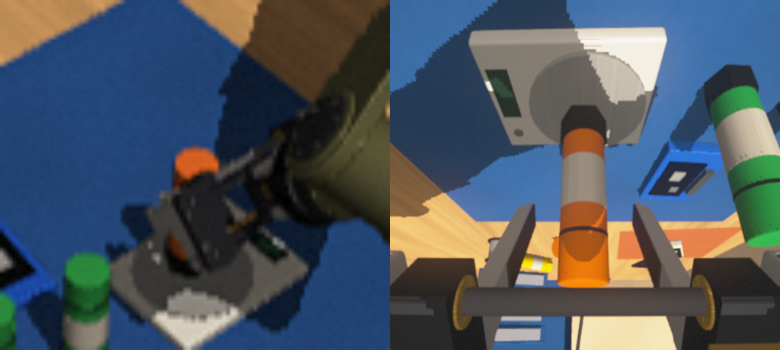

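The scene crop shows the orange tube standing alone on the plate with the fingers open. The wrist view shows clear gaps on both sides of it. Back off and bring the tool vertical while it is weighed.

Call:
send_rows(
  motion=[
    [[0, 0, -0.5], [0, 0, 0], 1],
    [[0, 0, -0.9], [0, 0, 0], 1],
    [[0, 0, -0.9], [0, 0, 0], 1],
    [[0, 0, -0.9], [0, 0, 0], 1],
    [[0, 0, -0.9], [0, 0, 0], 1],
    [[0, 0, -0.9], [0, 0, 0], 1],
    [[0, 0, -0.9], [0, 0, 0], 1],
    [[0, 0, 0], [0, 0.94, 0], 1],
    [[0, 0, 0], [0, 0.94, 0], 1],
    [[0, 0, 0], [0, 0.94, 0], 1],
    [[0, 0, 0], [0, 0.94, 0], 1],
    [[0, 0, 0], [0, 0.94, 0], 1],
  ],
)

```text
time_s: 16.8
ee_pos: [0.5364, 0.0455, 0.2262]
eef_rot: [3.14, 0.22, 1.571]
force: [0.5, -0.0, -1.0]
grip_width: 0.0941
grip_force: 0.0
```

Call:
send_rows(
  motion=[
    [[0, 0, 0], [0, 0.94, 0], 1],
    [[0, 0, 0], [0, 0.94, 0], 1],
    [[0, 0, 0], [0, 0, 0], 1],
  ],
)

```text
time_s: 17.1
ee_pos: [0.5364, 0.0436, 0.226]
eef_rot: [3.141, -0.004, 1.568]
force: [-0.8, -1.1, -0.1]
grip_width: 0.0938
grip_force: 0.0
```

```bash
python3 - <<'E'
from station import *
from h import *
np.set_printoptions(precision=4,suppress=True)
o=get_obs()
D={n:camera(n) for n in("scene","top","wrist")};pickle.dump(D,open("c6.pkl","wb"))
for n in D:
    for A,ce,bb,m in blobs(D[n],(3,150,60),(16,255,255),25):
        print("o",n,A,ce,bb,plane(D[n],[ce],.147)[0])
    for A,ce,bb,m in blobs(D[n],(45,100,40),(80,255,255),25):
        print("g",n,A,ce,bb,plane(D[n],[ce],.125)[0])
go(o,[.536,-.068,.095+.12],Ro.from_euler("xyz",[np.pi,0,np.pi/2]))
im=[D["scene"]["pixels"][150:340,220:410],D["wrist"]["pixels"]]
cv2.imwrite("pics/c6.png",cv2.hconcat([cv2.resize(im[0][...,::-1],(380,380)),cv2.resize(im[1][...,::-1],(420,380))]))
E
```

```text
o scene 51 [322.7059   9.1569] [320   0   6  21] [-0.5155 -0.9879  0.147 ]
o scene 450 [470.1356   8.2756] [456   0  29  21] [-1.1997 -0.5137  0.147 ]
o scene 137 [384.2263  25.9708] [378   5  14  42] [-0.6322 -0.6588  0.147 ]
o scene 60 [346.5667  46.2   ] [344  31   5  30] [-0.3213 -0.6303  0.147 ]
o scene 28 [319.3571  41.4643] [318  37   4  11] [-0.2496 -0.7422  0.147 ]
o scene 309 [437.835   81.1489] [430  61  16  40] [-0.4199 -0.1772  0.147 ]
o scene 73 [203.0685 135.7808] [199 130  10  14] [ 0.5963 -0.4928  0.147 ]
o scene 3659 [149.0987 173.3173] [ 96 137 107  75] [ 0.856  -0.4402  0.147 ]
o scene 224 [223.3973 144.1295] [214 136  19  17] [ 0.5652 -0.4071  0.147 ]
o scene 160 [289.675  196.1687] [284 188  12  18] [ 0.5498 -0.0613  0.147 ]
o scene 40 [288.25  213.925] [283 211  11   6] [ 0.6048 -0.0063  0.147 ]
o scene 125 [375.864 273.488] [366 269  19  12] [0.5589 0.3176 0.147 ]
g scene 178 [262.0393 223.2978] [257 215  11  18] [ 0.6819 -0.0418  0.125 ]
g scene 182 [237.7473 233.456 ] [232 224  12  19] [ 0.7669 -0.0565  0.125 ]
g scene 236 [258.0212 250.5636] [251 239  16  2
[... 1039 characters left out ...]
0.0563  0.147 ]
g wrist 1901 [276.5018  18.6938] [251   0  53  43] [0.5553 0.1901 0.125 ]
g wrist 193 [416.9689 175.3057] [409 166  23  28] [0.6909 0.0574 0.125 ]
g wrist 1769 [465.1747 200.9497] [433 179  62  46] [0.7423 0.0316 0.125 ]
g wrist 62 [356.2742 226.6452] [349 224  16   7] [0.6382 0.0048 0.125 ]
g wrist 241 [409.1743 242.1286] [399 234  28  24] [ 0.6937 -0.0124  0.125 ]
g wrist 462 [385.3009 263.9805] [366 244  34  43] [ 0.6725 -0.0373  0.125 ]
g wrist 886 [444.1287 271.0384] [421 256  54  27] [ 0.7357 -0.0461  0.125 ]
q [0.011 0.257 1.527 0.004 1.357 0.013] p [0.5364 0.0436 0.226 ] t 17.1
rot [ 0.   -0.03 -0.02] shift(after rot) [-3.72 -0.01  0.37] shift(now) [-3.72 -0.    0.35]
```

View pics/c6.png

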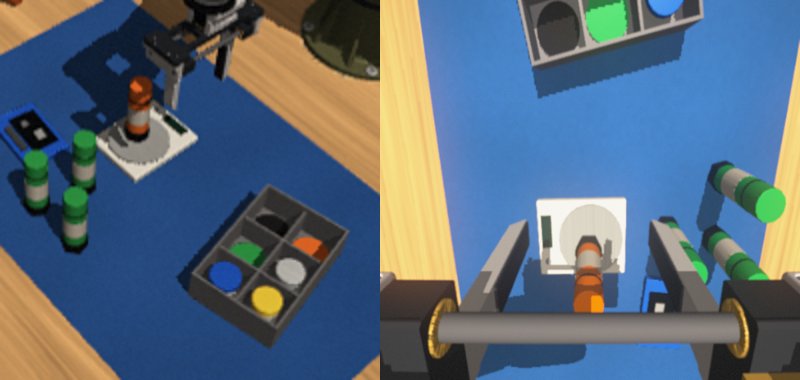

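The scene crop shows the orange tube upright on the plate at (138,110), the green tubes untouched, and the crate with its orange liner at (312,245) and green at (245,250). Weighing has lasted long enough, so I'll regrasp from above.

Call:
send_rows(
  motion=[
    [[-0.74, 0, 0], [0, 0, 0], 1],
    [[-0.74, 0, 0], [0, 0, 0], 1],
    [[-0.74, 0, 0], [0, 0, 0], 1],
    [[-0.74, 0, 0], [0, 0, 0], 1],
    [[-0.75, 0, 0], [0, 0, 0], 1],
    [[0, 0, 0], [0, 0, 0], 1],
    [[0, 0, 0.72], [0, 0, 0], 1],
    [[0, 0, 0.72], [0, 0, 0], 1],
    [[0, 0, 0.72], [0, 0, 0], 1],
    [[0, 0, 0.72], [0, 0, 0], 1],
    [[0, 0, 0.72], [0, 0, 0], 1],
    [[0, 0, 0.72], [0, 0, 0], 1],
  ],
)

```text
time_s: 18.45
ee_pos: [0.5361, -0.0651, 0.0942]
eef_rot: [-3.14, 0.0, 1.572]
force: [0.7, -0.3, -0.5]
grip_width: 0.094
grip_force: 0.0
```

Call:
send_rows(
  motion=[
    [[0, 0, 0], [0, 0, 0], 1],
    [[0, 0, 0], [0, 0, 0], -1],
    [[0, 0, 0], [0, 0, 0], -1],
    [[0, 0, 0], [0, 0, 0], -1],
    [[0, 0, 0], [0, 0, 0], -1],
    [[0, 0, 0], [0, 0, 0], -1],
    [[0, 0, 0], [0, 0, 0], -1],
    [[0, 0, 0], [0, 0, 0], -1],
    [[0, 0, 0], [0, 0, 0], -1],
  ],
)

```text
time_s: 19.35
ee_pos: [0.5361, -0.0667, 0.0951]
eef_rot: [-3.141, -0.001, 1.57]
force: [0.8, 0.7, 0.6]
grip_width: 0.0378
grip_force: 25.0
```

```bash
python3 - <<'E'
from station import *
from h import *
np.set_printoptions(precision=4,suppress=True)
o=get_obs();print(o["grip_width"],o["force"])
d=pickle.load(open("c0.pkl","rb"));T=d["top"]
# rim corners from the 5x crop (TL,TR,BR) at z=.06
print(plane(T,[(58.6,156),(103,146.4),(115,214)],.06))
W=pickle.load(open("c6.pkl","rb"))["wrist"]
ul=lambda p:[((x-380)*512/420,y*384/380) for x,y in p]
print("wrist rim near corners",plane(W,ul([(536,66),(703,17)]),.06))
S=d["scene"];us=lambda p:[(220+x/2,150+y/2) for x,y in p]
print("scene rim: near-base, right, far-left, far",plane(S,us([(270,187),(347,231),(192,281),(272,327)]),.06))
print("liners scene",plane(S,us([(312,247),(247,252)]),.007))
E
```

```text
0.03779418770533434 [0.7642 0.6535 0.5653]
[[0.6463 0.3458 0.06  ]
 [0.6752 0.2028 0.06  ]
 [0.4634 0.157  0.06  ]]
wrist rim near corners [[0.4694 0.1592 0.06  ]
 [0.6783 0.2061 0.06  ]]
scene rim: near-base, right, far-left, far [[0.465  0.1683 0.06  ]
 [0.4345 0.3032 0.06  ]
 [0.6858 0.2172 0.06  ]
 [0.6494 0.3448 0.06  ]]
liners scene [[0.4643 0.2709 0.007 ]
 [0.5527 0.2121 0.007 ]]
```

Call:
send_rows(
  motion=[
    [[0, 0, -0.3], [0, 0, 0], -1],
    [[0, 0, -0.65], [0, 0, 0], -1],
    [[0, 0, -0.65], [0, 0, 0], -1],
    [[0, 0, -0.65], [0, 0, 0], -1],
    [[0, 0, -0.65], [0, 0, 0], -1],
    [[0, 0, -0.65], [0, 0, 0], -1],
  ],
)

```text
time_s: 19.95
ee_pos: [0.536, -0.0668, 0.2029]
eef_rot: [-3.141, -0.001, 1.57]
force: [0.3, -1.0, -2.4]
grip_width: 0.0377
grip_force: 25.0
```

Call:
send_rows(
  motion=[
    [[0.95, -0.16, 0], [0, 0, 0], -1],
    [[0.95, -0.16, 0], [0, 0, 0], -1],
    [[0.95, -0.16, 0], [0, 0, 0], -1],
    [[0.95, -0.16, 0], [0, 0, 0], -1],
    [[0.95, -0.16, 0], [0, 0, 0], -1],
    [[0.95, -0.16, 0], [0, 0, 0], -1],
    [[0.95, -0.16, 0], [0, 0, 0], -1],
    [[0.95, -0.16, 0], [0, 0, 0], -1],
    [[0.95, -0.16, 0], [0, 0, 0], -1],
    [[0.95, -0.16, 0], [0, 0, 0], -1],
    [[0.95, -0.16, 0], [0, 0, 0], -1],
    [[0.95, -0.16, 0], [0, 0, 0], -1],
  ],
)

```text
time_s: 21.15
ee_pos: [0.4785, 0.2764, 0.2024]
eef_rot: [-3.141, -0.001, 1.57]
force: [0.3, 0.6, -1.5]
grip_width: 0.0375
grip_force: 25.0
```

Call:
send_rows(
  motion=[
    [[0, 0, 0], [0, 0, 0], -1],
    [[0, 0, 0], [0, 0, 0], -1],
  ],
)

```text
time_s: 21.35
ee_pos: [0.4788, 0.2753, 0.2021]
eef_rot: [-3.141, -0.001, 1.571]
force: [0.1, 0.1, -2.3]
grip_width: 0.0377
grip_force: 25.0
```

```bash
python3 - <<'E'
from station import *
from h import *
np.set_printoptions(precision=4,suppress=True)
o=get_obs()
go(o,[.479,.2754,.15],Ro.from_euler("xyz",[np.pi,0,np.pi/2]))
D={n:camera(n) for n in("scene","top","wrist")};pickle.dump(D,open("c7.pkl","wb"))
im=[D["scene"]["pixels"][180:350,300:470],D["wrist"]["pixels"]]
cv2.imwrite("pics/c7.png",cv2.hconcat([cv2.resize(im[0][...,::-1],(380,380)),cv2.resize(im[1][...,::-1],(420,380))]))
E
```

```text
q [0.455 0.308 1.518 0.001 1.316 0.455] p [0.4788 0.2753 0.2021] t 21.35
rot [-0.01 -0.01 -0.  ] shift(after rot) [0.   0.01 1.74] shift(now) [0.   0.01 1.74]
```

View pics/c7.png

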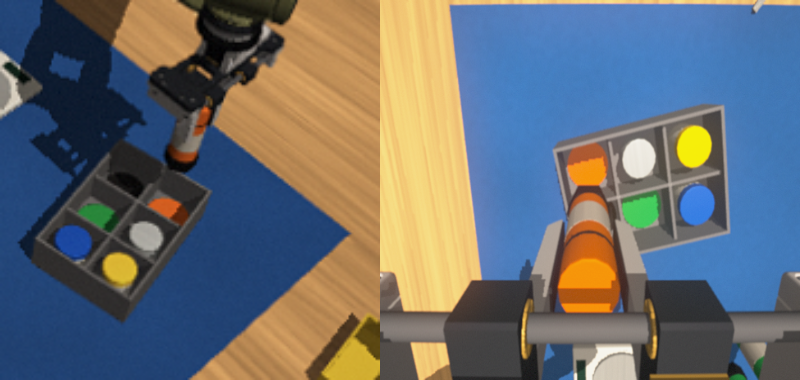

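The wrist view shows the orange tube over the crate's orange-liner cell at (588,165). Rim corners are at crop (556,149), (723,104) and (728,233). Check the cell centres against this view before lowering.

```bash
python3 - <<'E'
from h import *
np.set_printoptions(precision=4,suppress=True)
W=pickle.load(open("c7.pkl","rb"))["wrist"]
ul=lambda p:[((x-380)*512/420,y*384/380) for x,y in p]
c=plane(W,ul([(556,149),(723,104),(728,233)]),.06)[:,:2];print(c,np.degrees(np.arctan2(*(c[1]-c[0])[::-1])),(c[0]+c[2])/2)
for A,ce,bb,m in blobs(W,(3,150,60),(16,255,255),100):
    print(A,bb,plane(W,[ce],.007)[0], "edges x",plane(W,[(bb[0],ce[1]),(bb[0]+bb[2],ce[1])],.007)[:,0],"top y",plane(W,[(ce[0],bb[1])],.007)[0,1])
for A,ce,bb,m in blobs(W,(45,100,40),(80,255,255),300): print("g",bb,plane(W,[ce],.007)[0])
E
```

```text
[[0.4376 0.3044]
 [0.6469 0.3508]
 [0.6763 0.2053]] 12.501505431843187 [0.5569 0.2548]
887 [229 145  49  43] [0.4774 0.2835 0.007 ] edges x [0.4482 0.5092] top y 0.3022907599629713
330 [232 194  46  20] [0.4804 0.2296 0.007 ] edges x [0.4507 0.5103] top y 0.23920177830761163
3842 [216 223  78  93] [0.4811 0.1297 0.007 ] edges x [0.426  0.5346] top y 0.19888768339759333
g [295 193  47  37] [0.5641 0.2154 0.007 ]
```

Call:
send_rows(
  motion=[
    [[0, 0, 0.6], [0, 0, 0], -1],
    [[0, 0, 0.6], [0, 0, 0], -1],
    [[0, 0, 0.6], [0, 0, 0], -1],
    [[0, 0, 0.5], [0, 0, 0], -1],
    [[0, 0, 0.5], [0, 0, 0], -1],
    [[0, 0, 0.5], [0, 0, 0], -1],
    [[0, 0, 0.5], [0, 0, 0], -1],
    [[0, 0, 0], [0, 0, 0], -1],
    [[0, 0, 0], [0, 0, 0], -1],
  ],
)

```text
time_s: 22.4
ee_pos: [0.4792, 0.2749, 0.0884]
eef_rot: [-3.141, -0.001, 1.569]
force: [-0.1, 0.4, -1.1]
grip_width: 0.0377
grip_force: 25.0
```

Call:
send_rows(
  motion=[
    [[0, 0, 0.08], [0, 0, 0], -1],
    [[0, 0, 0], [0, 0, 0], -1],
  ],
)

```text
time_s: 22.6
ee_pos: [0.4791, 0.2753, 0.086]
eef_rot: [-3.141, -0.001, 1.569]
force: [-0.2, 0.5, -2.0]
grip_width: 0.0371
grip_force: 25.0
```

Call:
send_rows(
  motion=[
    [[0, 0, 0.05], [0, 0, 0], -1],
    [[0, 0, 0], [0, 0, 0], -1],
  ],
)

```text
time_s: 22.8
ee_pos: [0.4789, 0.2754, 0.0841]
eef_rot: [-3.141, -0.001, 1.57]
force: [0.9, 0.6, -1.7]
grip_width: 0.0375
grip_force: 25.0
```

Call:
send_rows(
  motion=[
    [[0, 0, 0.05], [0, 0, 0], -1],
    [[0, 0, 0], [0, 0, 0], -1],
  ],
)

```text
time_s: 23.0
ee_pos: [0.4788, 0.2754, 0.0823]
eef_rot: [-3.141, -0.001, 1.57]
force: [0.3, -0.0, -2.5]
grip_width: 0.0377
grip_force: 25.0
```

Call:
send_rows(
  motion=[
    [[0, 0, 0.05], [0, 0, 0], -1],
    [[0, 0, 0], [0, 0, 0], -1],
  ],
)

```text
time_s: 23.2
ee_pos: [0.4788, 0.2753, 0.0808]
eef_rot: [-3.141, -0.001, 1.57]
force: [-0.5, -0.6, -2.2]
grip_width: 0.0377
grip_force: 25.0
```

Call:
send_rows(
  motion=[
    [[0, 0, 0.04], [0, 0, 0], -1],
    [[0, 0, 0], [0, 0, 0], -1],
  ],
)

```text
time_s: 23.4
ee_pos: [0.479, 0.2755, 0.08]
eef_rot: [-3.141, -0.001, 1.57]
force: [-0.7, -0.5, 1.3]
grip_width: 0.0373
grip_force: 25.0
```

Contact at exactly the liner height. Release and rise.

Call:
send_rows(
  motion=[
    [[0, 0, 0], [0, 0, 0], 0],
    [[0, 0, 0], [0, 0, 0], 0.4],
    [[0, 0, 0], [0, 0, 0], 0.6],
    [[0, 0, 0], [0, 0, 0], 0.6],
    [[0, 0, -0.3], [0, 0, 0], 0.6],
    [[0, 0, -0.7], [0, 0, 0], 0.6],
    [[0, 0, -0.9], [0, 0, 0], 0.6],
    [[0, 0, -0.9], [0, 0, 0], 0.6],
    [[0, 0, -0.9], [0, 0, 0], 0.6],
    [[0, 0, -0.9], [0, 0, 0], 0.8],
    [[0, 0, 0], [0, 0, -0.9], 1],
    [[0, 0, 0], [0, 0, -0.9], 1],
  ],
)

```text
time_s: 24.6
ee_pos: [0.4792, 0.2754, 0.2195]
eef_rot: [3.14, -0.002, 1.79]
force: [-0.2, 0.7, 0.5]
grip_width: 0.0933
grip_force: 0.0
```

```bash
python3 - <<'E'
from station import *
from h import *
np.set_printoptions(precision=4,suppress=True)
o=get_obs()
go(o,[.6705,-.052,.215],Ro.from_euler("xyz",[np.pi,0,np.pi]))
D={n:camera(n) for n in("scene","top")};pickle.dump(D,open("c8.pkl","wb"))
c6=pickle.load(open("c6.pkl","rb"))
for n in D:
    for A,ce,bb,m in blobs(D[n],(3,150,60),(16,255,255),20,dict(top=(40,150,140,240),scene=(330,200,420,300))[n]): print(n,A,ce,bb,plane(D[n],[ce],.132)[0])
print("green from c6",tri(c6["top"],[(182.4,142.8)],c6["scene"],[(262.04,223.3)]))
E
```

```text
q [0.455 0.294 1.496 0.001 1.35  0.235] p [0.4792 0.2754 0.2195] t 24.6
rot [  0.02  -0.   -11.26] shift(after rot) [ -6.38 -10.91   0.15] shift(now) [-12.04   3.85   0.14]
scene 193 [378.829  255.5181] [372 247  15  19] [0.4932 0.2753 0.132 ]
scene 71 [376.831  274.4366] [369 269  16  12] [0.5491 0.3166 0.132 ]
top 189 [ 74.6085 209.3175] [ 67 201  23  19] [0.4707 0.2597 0.132 ]
green from c6 (array([ 0.6722, -0.0532,  0.1074]), np.float64(0.0001835194221722004))
```

Call:
send_rows(
  motion=[
    [[0, 0, 0], [0, 0, -0.94], 1],
    [[0, 0, 0], [0, 0, -0.94], 1],
    [[0, 0, 0], [0, 0, -0.94], 1],
    [[0, 0, 0], [0, 0, -0.94], 1],
    [[0, 0, 0], [0, 0, -0.94], 1],
    [[0, 0, 0], [0, 0, -0.94], 1],
    [[0, 0, 0], [0, 0, -0.94], 1],
    [[0, 0, 0], [0, 0, -0.94], 1],
    [[0, 0, 0], [0, 0, -0.94], 1],
    [[0, 0, 0], [0, 0, -0.94], 1],
    [[0, 0, 0], [0, 0, -0.94], 1],
    [[0, 0, 0], [0, 0, -0.92], 1],
  ],
)

```text
time_s: 25.9
ee_pos: [0.4789, 0.2752, 0.2181]
eef_rot: [3.141, -0.001, 3.138]
force: [0.4, -0.3, -0.0]
grip_width: 0.094
grip_force: 0.0
```

Call:
send_rows(
  motion=[
    [[-0.53, -0.91, 0], [0, 0, 0], 1],
    [[-0.53, -0.91, 0], [0, 0, 0], 1],
    [[-0.53, -0.91, 0], [0, 0, 0], 1],
    [[-0.53, -0.91, 0], [0, 0, 0], 1],
    [[-0.53, -0.91, 0], [0, 0, 0], 1],
    [[-0.53, -0.91, 0], [0, 0, 0], 1],
    [[-0.53, -0.91, 0], [0, 0, 0], 1],
    [[-0.53, -0.91, 0], [0, 0, 0], 1],
    [[-0.53, -0.91, 0], [0, 0, 0], 1],
    [[-0.53, -0.91, 0], [0, 0, 0], 1],
    [[-0.53, -0.91, 0], [0, 0, 0], 1],
    [[-0.53, -0.91, 0], [0, 0, 0], 1],
  ],
)

```text
time_s: 27.1
ee_pos: [0.6687, -0.0545, 0.2176]
eef_rot: [3.141, -0.001, 3.133]
force: [-0.6, 0.3, -0.8]
grip_width: 0.0943
grip_force: 0.0
```

```bash
python3 - <<'E'
from station import *
from h import *
np.set_printoptions(precision=4,suppress=True)
o=get_obs()
go(o,[.671,-.053,.074],Ro.from_euler("xyz",[np.pi,0,np.pi]))
W=camera("wrist")
for A,ce,bb,m in blobs(W,(45,100,40),(80,255,255),100): print("g",A,ce,bb,plane(W,[ce],.115)[0])
D=camera("scene")
for A,ce,bb,m in blobs(D,(3,150,60),(16,255,255),20,(330,200,420,300)):print(A,ce,bb)
E
```

```text
q [-0.136  0.572  1.108  0.001  1.462 -1.699] p [ 0.6687 -0.0545  0.2176] t 27.1
rot [ 0.01 -0.01 -0.07] shift(after rot) [-0.08  0.05  4.79] shift(now) [-0.08  0.04  4.79]
g 856 [492.7395  75.0818] [484  51  22  52] [0.5665 0.1542 0.115 ]
g 1424 [254.4452 190.3933] [235 166  40  48] [ 0.6702 -0.0555  0.115 ]
g 132 [311.4924 222.9924] [301 218  26  16] [0.7047 0.0011 0.115 ]
g 144 [244.9583 224.3819] [230 220  29  13] [ 0.7056 -0.0653  0.115 ]
g 101 [318.     242.0099] [309 237  19  14] [0.7257 0.0087 0.115 ]
g 1406 [241.1095 266.1323] [222 240  37  50] [ 0.7527 -0.0702  0.115 ]
g 786 [327.3384 269.1387] [314 245  31  43] [0.7572 0.0202 0.115 ]
196 [378.75   255.4949] [372 247  15  19]
72 [376.875  274.4306] [369 269  16  12]
```

Call:
send_rows(
  motion=[
    [[-0.05, 0, 0.6], [0, 0, 0], 1],
    [[0, 0, 0.6], [0, 0, 0], 1],
    [[0, 0, 0.6], [0, 0, 0], 1],
    [[0, 0, 0.6], [0, 0, 0], 1],
    [[0, 0, 0.6], [0, 0, 0], 1],
    [[0, 0, 0.6], [0, 0, 0], 1],
    [[0, 0, 0.6], [0, 0, 0], 1],
    [[0, 0, 0.6], [0, 0, 0], 1],
    [[0, 0, 0], [0, 0, 0], 1],
    [[0, 0, 0], [0, 0, 0], 1],
  ],
)

```text
time_s: 28.2
ee_pos: [0.6696, -0.0527, 0.074]
eef_rot: [3.141, -0.001, 3.136]
force: [-0.1, 0.3, 0.8]
grip_width: 0.0938
grip_force: 0.0
```

Call:
send_rows(
  motion=[
    [[0, 0, 0], [0, 0, 0], -1],
    [[0, 0, 0], [0, 0, 0], -1],
    [[0, 0, 0], [0, 0, 0], -1],
    [[0, 0, 0], [0, 0, 0], -1],
    [[0, 0, 0], [0, 0, 0], -1],
    [[0, 0, 0], [0, 0, 0], -1],
    [[0, 0, 0], [0, 0, 0], -1],
    [[0, 0, 0], [0, 0, 0], -1],
  ],
)

```text
time_s: 29.0
ee_pos: [0.6696, -0.0532, 0.0733]
eef_rot: [3.141, -0.001, 3.137]
force: [0.3, -0.1, 0.4]
grip_width: 0.0374
grip_force: 25.0
```

Call:
send_rows(
  motion=[
    [[0, 0, -0.3], [0, 0, 0], -1],
    [[0, 0, -0.7], [0, 0, 0], -1],
    [[0, 0, -0.7], [0, 0, 0], -1],
    [[0, 0, -0.7], [0, 0, 0], -1],
    [[0, 0, -0.7], [0, 0, 0], -1],
    [[0, 0, -0.7], [0, 0, 0], -1],
    [[0, 0, -0.6], [0, 0, 0], -1],
    [[0, 0, 0], [0, 0, 0], -1],
  ],
)

```text
time_s: 29.8
ee_pos: [0.6705, -0.0533, 0.2085]
eef_rot: [3.141, 0.004, 3.137]
force: [-0.5, -1.1, -1.6]
grip_width: 0.0376
grip_force: 25.0
```

```bash
python3 - <<'E'
from station import *
from h import *
o=get_obs()
go(o,[.5645,.2195,.215],Ro.from_euler("xyz",o["eef_rot"]))
E
```

```text
q [-1.340e-01  5.780e-01  1.119e+00  1.000e-03  1.440e+00 -1.700e+00] p [ 0.6705 -0.0533  0.2085] t 29.8
rot [0. 0. 0.] shift(after rot) [ 3.57  9.08 -0.23] shift(now) [ 3.57  9.08 -0.23]
```

Call:
send_rows(
  motion=[
    [[0.325, 0.825, 0], [0, 0, 0], -1],
    [[0.325, 0.825, 0], [0, 0, 0], -1],
    [[0.325, 0.825, 0], [0, 0, 0], -1],
    [[0.325, 0.825, 0], [0, 0, 0], -1],
    [[0.325, 0.825, 0], [0, 0, 0], -1],
    [[0.325, 0.825, 0], [0, 0, 0], -1],
    [[0.325, 0.825, 0], [0, 0, 0], -1],
    [[0.325, 0.825, 0], [0, 0, 0], -1],
    [[0.325, 0.825, 0], [0, 0, 0], -1],
    [[0.325, 0.825, 0], [0, 0, 0], -1],
    [[0.325, 0.825, 0], [0, 0, 0], -1],
    [[0, 0, 0], [0, 0, 0], -1],
  ],
)

```text
time_s: 31.0
ee_pos: [0.5623, 0.2219, 0.2047]
eef_rot: [3.141, -0.002, 3.14]
force: [0.4, -0.1, -2.0]
grip_width: 0.038
grip_force: 25.0
```

Call:
send_rows(
  motion=[
    [[0, 0, 0.6], [0, 0, 0], -1],
    [[0, 0, 0.6], [0, 0, 0], -1],
    [[0, 0, 0.6], [0, 0, 0], -1],
    [[0, 0, 0.6], [0, 0, 0], -1],
    [[0, 0, 0.5], [0, 0, 0], -1],
    [[0, 0, 0.5], [0, 0, 0], -1],
    [[0, 0, 0.4], [0, 0, 0], -1],
    [[0, 0, 0.2], [0, 0, 0], -1],
    [[0, 0, 0], [0, 0, 0], -1],
  ],
)

```text
time_s: 31.9
ee_pos: [0.5634, 0.2195, 0.0849]
eef_rot: [3.141, -0.002, 3.137]
force: [-0.2, 0.5, -2.7]
grip_width: 0.0377
grip_force: 25.0
```

Call:
send_rows(
  motion=[
    [[0, 0, 0.06], [0, 0, 0], -1],
    [[0, 0, 0], [0, 0, 0], -1],
  ],
)

```text
time_s: 32.1
ee_pos: [0.5639, 0.2197, 0.0843]
eef_rot: [3.14, -0.0, 3.137]
force: [-0.2, 0.3, -2.3]
grip_width: 0.0379
grip_force: 25.0
```

Call:
send_rows(
  motion=[
    [[0, 0, 0.08], [0, 0, 0], -1],
    [[0, 0, 0], [0, 0, 0], -1],
  ],
)

```text
time_s: 32.3
ee_pos: [0.5636, 0.2196, 0.0815]
eef_rot: [3.141, -0.001, 3.137]
force: [0.0, 0.2, -2.4]
grip_width: 0.0377
grip_force: 25.0
```

Call:
send_rows(
  motion=[
    [[0, 0, 0.03], [0, 0, 0], -1],
    [[0, 0, 0], [0, 0, 0], -1],
  ],
)

```text
time_s: 32.5
ee_pos: [0.5636, 0.2196, 0.0805]
eef_rot: [3.141, -0.001, 3.137]
force: [1.0, 0.5, -2.3]
grip_width: 0.0374
grip_force: 25.0
```

Call:
send_rows(
  motion=[
    [[0, 0, 0.03], [0, 0, 0], -1],
    [[0, 0, 0], [0, 0, 0], -1],
  ],
)

```text
time_s: 32.7
ee_pos: [0.5639, 0.2197, 0.0803]
eef_rot: [3.14, -0.0, 3.137]
force: [-2.0, -1.6, 3.4]
grip_width: 0.0378
grip_force: 25.0
```

Contact at the liner height. Release, rise and check.

Call:
send_rows(
  motion=[
    [[0, 0, 0], [0, 0, 0], 0],
    [[0, 0, 0], [0, 0, 0], 0.4],
    [[0, 0, 0], [0, 0, 0], 0.6],
    [[0, 0, 0], [0, 0, 0], 0.6],
    [[0, 0, -0.3], [0, 0, 0], 0.6],
    [[0, 0, -0.7], [0, 0, 0], 0.6],
    [[0, 0, -0.9], [0, 0, 0], 0.6],
    [[0, 0, -0.9], [0, 0, 0], 0.6],
    [[0, 0, -0.9], [0, 0, 0], 0.6],
    [[0, 0, -0.9], [0, 0, 0], 0.6],
    [[0, 0, -0.5], [0, 0, 0], 0.6],
    [[0, 0, 0], [0, 0, 0], 0.6],
  ],
)

```text
time_s: 33.9
ee_pos: [0.5644, 0.2197, 0.2356]
eef_rot: [3.139, 0.003, 3.137]
force: [-0.6, 0.1, -0.5]
grip_width: 0.0752
grip_force: 0.0
```

Call:
send_rows(
  motion=[
    [[0.5, -0.9, 0], [0, 0, 0], 0.6],
    [[0.5, -0.9, 0], [0, 0, 0], 0.6],
    [[0.5, -0.9, 0], [0, 0, 0], 0.6],
    [[0.5, -0.9, 0], [0, 0, 0], 0.6],
    [[0.5, -0.9, 0], [0, 0, 0], 0.6],
    [[0.5, -0.9, 0], [0, 0, 0], 0.6],
    [[0.5, -0.9, 0], [0, 0, 0], 0.6],
    [[0, 0, 0], [0, 0, 0], 0.6],
    [[0, 0, 0], [0, 0, 0], 0.6],
    [[0, 0, 0], [0, 0, 0], 0.6],
  ],
)

```text
time_s: 34.9
ee_pos: [0.458, 0.0315, 0.2322]
eef_rot: [3.141, -0.001, 3.137]
force: [0.9, 0.3, 0.3]
grip_width: 0.0752
grip_force: 0.0
```

```bash
python3 - <<'E'
from station import *
from h import *
np.set_printoptions(precision=4,suppress=True)
o=get_obs();print(o["ee_pos"],o["time_s"],o["force"],np.abs(o["joint_vel"]).max())
D={n:camera(n) for n in("scene","top")}
for n,w in dict(scene=(310,190,420,330),top=(40,140,140,240)).items():
    for k,a,b in(("o",(3,150,60),(16,255,255)),("g",(45,100,40),(80,255,255)),("y",(22,150,120),(34,255,255))):
        for A,ce,bb,m in blobs(D[n],a,b,20,w): print(n,k,A,ce,bb)
def proj(c,p):
    K=np.array([[c["fx"],0,c["cx"]],[0,c["fy"],c["cy"]],[0,0,1.]])
    return cv2.projectPoints(np.array(p,float),np.array(c["rvec"],float),np.array(c["tvec"],float),K,np.array(c["dist"],float))[0].reshape(-1,2)
for n in D: print(n,"expected cap tops, orange/green",proj(D[n],[(.479,.2754,.132),(.5636,.2197,.132)]).tolist())
for n in D:
  for p in proj(D[n],[(.479,.2754,.132),(.5636,.2197,.132)]):
    c=D[n];oo,dd=ray(c,[p]);print(n,"depth pt",oo+dd[0]*c["depth"][int(round(p[1])),int(round(p[0]))])
E
```

```text
[0.458  0.0315 0.2322] 34.9 [0.884  0.3041 0.3274] 0.008448515448056323
scene o 193 [378.7668 255.5233] [372 247  14  19]
scene o 72 [376.875  274.4306] [369 269  16  12]
scene g 201 [347.7065 259.5423] [340 251  15  19]
scene g 51 [346.0392 278.098 ] [339 275  14   9]
scene y 180 [353.2611 299.7722] [346 293  16  15]
top o 205 [ 75.2146 208.5024] [ 67 201  21  19]
top g 133 [ 89.3534 177.188 ] [ 83 171  14  14]
top y 166 [ 70.7651 164.9036] [ 64 158  14  15]
scene expected cap tops, orange/green [[381.9982973182879, 253.14459293232278], [348.8866391093234, 255.68588153001315]]
top expected cap tops, orange/green [[69.57811275574912, 206.51263448722847], [89.05333611614415, 177.90039933739797]]
scene depth pt [0.4804 0.2761 0.1339]
scene depth pt [0.5648 0.2205 0.1338]
top depth pt [0.4787 0.2745 0.1344]
top depth pt [0.5636 0.2196 0.1322]
```

Both tubes stand on their liners with tops at about 0.132 m. The jars and tin are unmoved and the robot is clear.

```bash
python3 -c "
from station import *
print(hand_in())"
```

```text
the job is handed in; nothing more can be done
None
```

The orange tube stood released on the scale plate for more than a second, then went upright onto the orange liner, and the green tube upright onto the green liner; I handed the job in at about 35 s.

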